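Show every side of a second-hand speaker to the phone camera

ROBOT

A 6-joint arm with a two-finger parallel gripper is mounted at the origin on the work surface. World frame = base frame: x ahead of the robot, y to its left, z up, the work surface at z = 0. Lengths are in m, angles in degrees, forces in N, time in s.
With the tool pointing down it reaches from about 0.35 to 0.875 m from the base axis. Payload 4.2 kg.
Tool frame: the origin (TCP) lies on the centre line of the jaws, within the pads' length; the fingertips stand 19 mm ahead of it and the grasp point (between the pads) is the TCP; x points along the fingers, y is the direction in which the jaws open and shut, and the axes are right-handed (so a half turn about x gives the same grasp; the last joint's range is limited). The gripper opens to 87 mm and grips with 3 to 60 N. Pads are 19 mm wide; open, the fingers measure 117 mm over their backs; the gripper's body (75 mm by 190 mm) begins 51 mm behind the grasp point.
Start: joints at [-48.438, 22.042, 0.453, 0, -68.411, -14.817], TCP at [0.281, -0.558, 0.242] pointing down, gripper open.
Joint ranges: [-179.83, 179.83], [-69.29, 118.12], [-61.27, 80.66], [-181.25, 117.63], [-171.15, -9.14], [-177.46, 177.46]. Speed limits (degrees/s): [159.86, 159.86, 180, 180, 180, 180].

INTERFACE

Orientations are given as a 3x3 rotation matrix whose columns are the frame's x, y, z axes.
In Python, from station import r, viewer, job, spotter gives the robot as it stands.
- The arm moves only by the tool play_rows, never from a script. Its argument "commands" is a list of rows, each an object of numbers: "fingers": the gripper command: -1 is fully open, 1 is shut, values between are in proportion; "tx", "ty", "tz": the shift along the tool's x, y, z normalised to -1 to 1, where 1 is 750 mm; "ax", "ay", "az": the turn, a rotation vector about the tool's x, y, z normalised to -1 to 1, where 1 is pi rad. In form: [{"fingers": .., "tx": .., "ty": .., "tz": .., "ax": .., "ay": .., "az": ..}, ...]. A call has 1 to 5 rows; each row is the pose to reach, as a shift and turn from the pose commanded when the call began, along the tool's axes at that moment, turning the shorter way round; what a row does not reach only later rows make up. A row lasts 1/12 s, in which the tool goes at most 41.7 mm and 7.16 degrees, less where a joint would pass 70% of its speed; a pose out of reach is approached as far as the arm can. A call with a number of a shift or a turn outside -1 to 1 is refused whole. A call with a gripper value outside its range is refused whole. The fingers move at their own pace and stop on an object; the grip force is fixed at half the most. Time passes only in rows, so rows that repeat a pose let the fingers close. It gives the time, the measured TCP pose, the force and the opening at its end, in the units of the state.
- r.sense(): the state, without advancing time (a new reading comes with each control period).
- viewer.capture(name): name is "scene" or "top" or "wrist"; returns a dict with "image" (420x560x3 uint8, red, green, blue), "fx", "fy", "cx", "cy" (pixels), "R" (3x3) and "t" (3): a world point X has camera coordinates R X + t; the wrist camera has in their place "mount" (4x4, takes a point from camera to tool coordinates, whose origin is the TCP and whose axes are the tool frame's). Camera axes: x right, y down, z forward; pixel columns grow to the right and rows downward; lengths in m; the calibration is good to about 2 mm. A picture is of the moment at which its call begins: read the wrist's pose just before it. There is no depth.
- job.finish_job(): hands the job in, once; it reports no verdict.
Trained networks look in a picture, given as the dict that the camera call returned (one of the last four; its "shot" number tells which), for a name from the list of things; names that differ only in an ending like _2 or _b are one class to them, and where a whole thing is asked for, a point or a joint stands for the part that bears it (a point fixed in the world has none). Each returns a list of dicts, best first, with "score" (0 to 1); they miss things now and then, are a little off and sometimes report something else, mostly with a low value. They report only what shows in the picture. A call takes as long as a camera call.
- spotter.find_in(name, picture): "uv" ([column, row] in pixels, amid what is visible of it).
- spotter.silhouettes(name, picture): "region" (420x560 bool, what is visible of it) and "uv" ([column, row] in pixels, amid what is visible of it).
The state is a dict: "time_s": time; "joints": joint angles; "joint_velocities": joint speeds; "effort": joint torques, N m; "tcp_pos": TCP position; "ee_rot": TCP orientation; "wrist_force": force on the tool from outside, world axes, zero at the start; "moment": the same for the moment, N m; "gripper_width": opening from 0.0 (shut) to 1.0 (fully open).
Only numpy, scipy, OpenCV 4.12 (cv2) and the standard library are available. Lean on these libraries where they do the work, as an engineer would, in place of code of your own. Each camera call takes 0.05 s, during which the arm holds its last target. There are 200 camera calls.

TASK

The phone on its stand is filming for a second-hand advert: pick up the little speaker, which lies on its back, and show the camera first its underside, then its front, then its back. Hold each one still for a good second, square to the camera and centred on the lens, about 12 cm in front of it; you may put the speaker down and take a new grip in between. Finish with the speaker standing upright in the middle of the round cork mat, set down gently, and do not disturb the phone, mug, plant or remote control.

Things in the scene. Friction and masses are not known exactly. Their poses are not given: they have to be found in the camera images.
- speaker: White plastic box 56 mm wide (its y), 48 deep (x), 110 tall (z), edges rounded 4 mm, 0.25 to 0.5 kg. Origin at its centre. +x front (dark grille, orange-rimmed cone nearer the base), -x back (blue panel), +z top (small black strip), -z flat underside (yellow label). Starts on its back on the bare table, front up, its underside facing between straight away from the robot and the robot's left.
- underside (a point): Centre of the speaker's underside, 55 mm from its origin along its -z; axes as the speaker's.
- front (a point): Centre of the speaker's front face, 24 mm from its origin along its +x; axes as the speaker's.
- back (a point): Centre of the speaker's back face, 24 mm from its origin along its -x; axes as the speaker's.
- phone: Blue phone, 74 x 150 x 9 mm, upright on a dark stand, loose at the far left of the table; foot 90 (x) by 100 mm (y), top at 195 mm, 0.8 kg in all. Origin at the centre of the foot's underside, z up. Its rear camera, a round black bump with a white ring, looks level along its own -x, roughly back towards the robot and its right.
- lens (a point): Centre of the camera lens, 170 mm above the table; axes as the phone's: the camera looks along this -x, so what it films has negative x here.
- mat: Round cork mat fixed on the table, 130 mm across and 6 mm thick; origin at the centre of its underside. The speaker must end standing here.
- mug: White mug, 80 mm across, 90 mm tall, bystander. Origin at the centre of its underside.
- plant: Small succulent in a white pot, 76 mm across, leaves to 100 mm high, bystander. Origin at the centre of its underside.
- remote: Black remote control lying flat, 45 x 155 x 18 mm (x, y, z), bystander. Origin at the centre of its underside.

How it is judged:
By the outcome, as a careful person would: the job done as asked, in the order asked, and still so for the second after the job is handed in, with the robot touching nothing.
It also fails if it takes over 67 s, if anything falls off the work surface, if the arm or the gripper's body presses on something with over 40 N, if the wrist force passes 120 N, or if a joint passes its speed limit or range.

## Working session

There is one attempt and no reset: what is moved stays moved. The work goes in short steps, Python scripts to look and compute and a tool call to move; the robot and the scene stay as the last step left them, time stands still between calls to the robot, and variables do not carry over. Pictures are saved under pics/ and viewed, about 8 in all and at most 12, crops included, and the job is handed in when it is done.

Besides the shell and the picture viewer there is one more tool, called after "Call:" as name(argument=value, ...) on one line, values as JSON. play_rows: Moves the arm, as the interface text tells. Its arguments: {"type":"object","properties":{"commands":{"type":"array"}},"required":["commands"]}

```bash
mkdir -p pics; ls
python3 - <<'E'
from station import r, viewer, job, spotter
import cv2,numpy as np
s=r.sense();print(s['time_s'],s['tcp_pos'],np.round(s['ee_rot'],3).tolist())
ims=[]
for n in ['scene','top']:
    p=viewer.capture(n);print(n,p['fx'],p['cx'],p['cy'],np.round(p['R'],4).tolist(),np.round(p['t'],4).tolist())
    ims.append(p['image'])
    for k in ['speaker','underside','front','phone','lens','mat','mug','plant','remote']:
        print(k,[(np.round(d['uv'],1).tolist(),round(d['score'],2)) for d in spotter.find_in(k,p)[:2]])
    cv2.imwrite(f'pics/{n}0.png',cv2.resize(p['image'],(784,588))[:,:,::-1])
E
```

```text
pics
0.0 [ 0.28106865 -0.55759095  0.24046393] [[-0.001, -0.45, 0.893], [0.002, 0.893, 0.45], [-1.0, 0.002, -0.0]]
scene 519.3235787509353 273.9377622465851 202.5541711948842 [[0.7986, 0.6019, 0.0073], [0.4804, -0.63, -0.6101], [-0.3626, 0.4908, -0.7923]] [-0.4761, -0.2, 1.427]
speaker [([218.2, 213.6], 0.82)]
underside [([221.2, 212.5], 0.83)]
front [([218.9, 215.7], 0.59), ([279.2, 273.4], 0.38)]
phone [([340.1, 175.1], 0.88)]
lens [([339.8, 177.8], 0.73)]
mat [([140.2, 296.3], 0.8)]
mug [([300.8, 112.2], 0.59)]
plant [([279.9, 271.0], 0.76)]
remote [([203.8, 371.8], 0.6)]
top 458.3794329053523 285.6348515010025 207.43255690230765 [[-0.0256, -0.9996, -0.0073], [-0.9939, 0.0262, -0.1068], [0.1069, 0.0045, -0.9943]] [0.0505, 0.5773, 1.0603]
speaker [([313.0, 258.0], 0.79)]
underside [([309.5, 257.9], 0.56)]
front [([314.2, 253.9], 0.56), ([204.9, 192.6], 0.55)]
phone [([207.3, 190.1], 0.68)]
lens [([205.4, 189.6], 0.72)]
mat [([420.7, 256.2], 0.62)]
mug [([148.6, 279.6], 0.91)]
plant [([339.8, 160.3], 0.82)]
remote [([430.3, 166.8], 0.91), ([312.9, 258.3], 0.19)]
```

View pics/scene0.png

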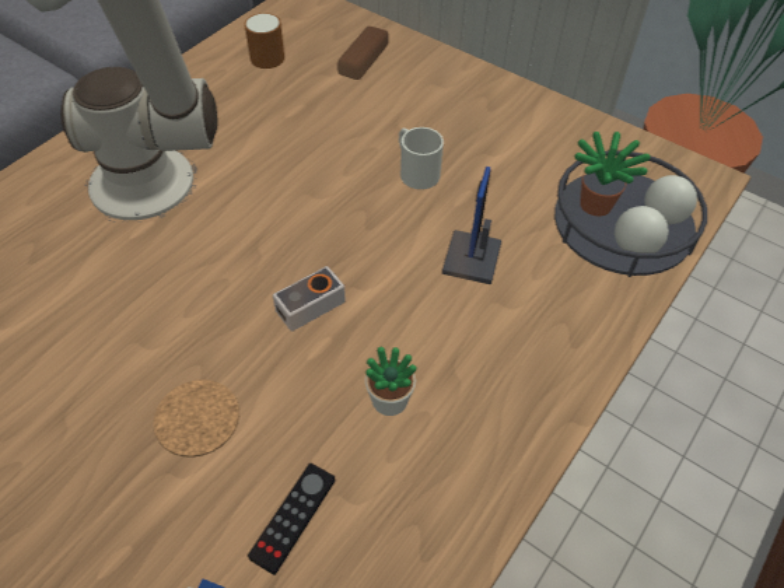

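View pics/top0.png

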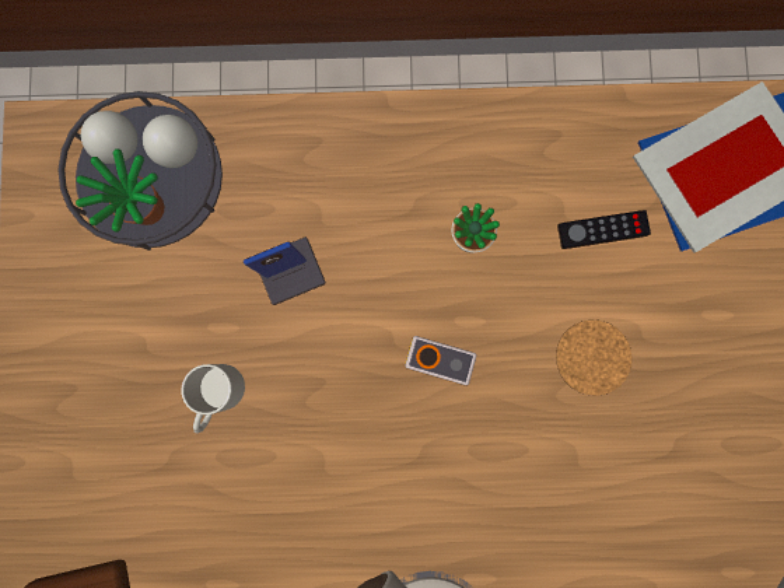

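The scene view shows the speaker lying front up at (310,297), with its cone end to the far left. The phone is edge-on at (478,225), the plant at (390,380), the mat at (197,417) and the remote at (292,520). The top view shows the speaker at (440,360), the phone foot at (293,271) facing down and right, and the mat at (594,357). Next I fit poses.

```bash
cat > h.py <<'E'
import numpy as np,cv2,json
from scipy.optimize import minimize
from scipy.spatial.transform import Rotation as Ro
from station import r, viewer, job, spotter
def cam(p,pose=None):
    "R,t world->camera"
    if 'mount' in p:
        s=pose; T=np.eye(4);T[:3,:3]=s['ee_rot'];T[:3,3]=s['tcp_pos'];T=np.linalg.inv(T@np.array(p['mount']))
        return T[:3,:3],T[:3,3]
    return np.array(p['R']),np.array(p['t'])
def proj(p,X,c=None):
    R,t=c or cam(p); Y=np.atleast_2d(X)@R.T+t
    return np.c_[p['fx']*Y[:,0]/Y[:,2]+p['cx'],p['fy']*Y[:,1]/Y[:,2]+p['cy']]
def ray(p,uv,c=None):
    R,t=c or cam(p); d=R.T@np.array([(uv[0]-p['cx'])/p['fx'],(uv[1]-p['cy'])/p['fy'],1]); return -R.T@t,d/np.linalg.norm(d)
def onz(p,uv,z,c=None):
    o,d=ray(p,uv,c); return o+d*(z-o[2])/d[2]
def box(sx,sy,z0,z1,r=.0):
    return np.array([[a*sx/2,b*sy/2,z] for a in(-1,1) for b in(-1,1) for z in(z0,z1)])
def cyl(rad,z0,z1):
    a=np.linspace(0,2*np.pi,40); return np.array([[rad*np.cos(q),rad*np.sin(q),z] for q in a for z in (z0,z1)])
def put(V,x,y,a):
    c,s=np.cos(a),np.sin(a); return V@np.array([[c,-s,0],[s,c,0],[0,0,1]]).T+[x,y,0]
def fit(views,parts,x0,yaw=True):
    "views: (pic,region,cam). parts: convex vertex sets. max soft IoU"
    def cost(q):
        e=0
        for p,reg,c in views:
            m=np.zeros((1680,2240),np.uint8)
            for V in parts:
                uv=proj(p,put(V,q[0],q[1],q[2] if yaw else 0),c)*4+1.5
                cv2.fillConvexPoly(m,cv2.convexHull(np.round(uv).astype(np.int32)),255)
            m=cv2.resize(m,(560,420),interpolation=cv2.INTER_AREA)/255.
            e+=1-np.minimum(m,reg).sum()/np.maximum(m,reg).sum()
        return e/len(views)
    x0=np.array(x0,float); S=np.vstack([x0]+[x0+d for d in np.diag([.015,.015,.15])[:len(x0)]])
    b=minimize(cost,x0,method='Nelder-Mead',options=dict(initial_simplex=S,xatol=2e-4,fatol=1e-5))
    b=minimize(cost,b.x,method='Nelder-Mead',options=dict(initial_simplex=b.x+(S-x0)*.4,xatol=2e-4,fatol=1e-5))
    return b.x,b.fun
E
python3 - <<'E'
from h import *
P=[viewer.capture(n) for n in('scene','top')]
def V(n): 
    o=[]
    for p in P:
        s=spotter.silhouettes(n,p)
        if s: o.append((p,np.array(s[0]['region']).astype(float),None))
    return o
T=P[1]
sp=onz(T,(313,258),.03);print('rough',sp)
SP=[box(.11,.056,0,.048)]   # long axis = underside dir
vs=V('speaker');print('speaker',fit(vs,SP,[*sp[:2],1.3]),[fit([v],SP,[*sp[:2],1.3]) for v in vs])
for n,pt in dict(mat=[cyl(.065,0,.006)],mug=[cyl(.04,0,.09)],plant=[cyl(.038,0,.06)],remote=[box(.045,.155,0,.018)]).items():
    uv=dict(mat=(420.7,256.2),mug=(148.6,279.6),plant=(339.8,160.3),remote=(430.3,166.8))[n]
    q=onz(T,uv,.02)[:2]; y=n=='remote'
    print(n,[np.round(f,3) for f in [fit(V(n),pt,[*q,.1] if y else q,y)]] if 0 else fit(V(n),pt,[*q,.1] if y else q,y))
f=np.array([[308,238],[325,284],[275,304]])/1.4
W=np.array([onz(T,u,.01) for u in f]);print('foot',W.round(3).tolist(),'centre',((W[0]+W[2])/2).round(3))
print(np.linalg.norm(W[0]-W[1]),np.linalg.norm(W[1]-W[2]),np.degrees(np.arctan2(*(W[0]-W[1])[1::-1])))
top=[onz(T,np.array(u)/1.4,.195) for u in((245,262),(292,241))];print('top edge',np.round(top,3).tolist())
s=r.sense();p=viewer.capture('wrist');print(np.round(p['mount'],4).tolist(),p['fx'],p['cx'],p['cy'])
a=np.hstack([P[1]['image'][150:240,160:250],P[0]['image'][100:220,300:390][:90]]);cv2.imwrite('pics/ph.png',cv2.resize(a,None,fx=4,fy=4,interpolation=2)[:,:,::-1])
E
```

```text
rough [ 0.457127   -0.02587676  0.03      ]
speaker (array([ 0.45929973, -0.02802   ,  1.26286577]), np.float64(0.06874479166242176)) [(array([ 0.45972077, -0.02980262,  1.32517897]), np.float64(0.09952635630853612)), (array([ 0.45911759, -0.02812938,  1.26919547]), np.float64(0.03694642273443138))]Traceback (most recent call last):
  File "<stdin>", line 16, in <module>
  File "h.py", line 36, in fit
    x0=np.array(x0,float); S=np.vstack([x0]+[x0+d for d in np.diag([.015,.015,.15])[:len(x0)]])
                                             ~~^~
ValueError: operands could not be broadcast together with shapes (2,) (3,)
```

```bash
sed -i 's/np.diag(\[.015,.015,.15\])\[:len(x0)\]/np.diag([.015,.015,.15])[:len(x0),:len(x0)]/' h.py
python3 - <<'E'
from h import *
P=[viewer.capture(n) for n in('scene','top')]
def V(n): 
    o=[]
    for p in P:
        s=spotter.silhouettes(n,p)
        if s: o.append((p,np.array(s[0]['region']).astype(float),None))
    return o
T=P[1]
for n,pt in dict(mat=[cyl(.065,0,.006)],mug=[cyl(.04,0,.09)],plant=[cyl(.038,0,.06)],remote=[box(.045,.155,0,.018)]).items():
    uv=dict(mat=(420.7,256.2),mug=(148.6,279.6),plant=(339.8,160.3),remote=(430.3,166.8))[n]
    q=onz(T,uv,.02)[:2]; y=n=='remote'
    print(n,fit(V(n),pt,[*q,.1] if y else q,y))
f=np.array([[308,238],[325,284],[275,304]])/1.4
W=np.array([onz(T,u,.01) for u in f]);print('foot',W.round(3).tolist(),'centre',((W[0]+W[2])/2).round(3))
print(np.linalg.norm(W[0]-W[1]),np.linalg.norm(W[1]-W[2]),np.degrees(np.arctan2(*(W[0]-W[1])[1::-1])))
top=[onz(T,np.array(u)/1.4,.195) for u in((245,262),(292,241))];print('top edge',np.round(top,3).tolist())
p=viewer.capture('wrist');print(np.round(p['mount'],4).tolist(),p['fx'],p['cx'],p['cy'])
a=np.hstack([P[1]['image'][150:240,160:250],P[0]['image'][110:210,300:390][:90]]);cv2.imwrite('pics/ph.png',cv2.resize(a,None,fx=4,fy=4,interpolation=2)[:,:,::-1])
E
```

```text
mat (array([ 0.45729245, -0.29444456]), np.float64(0.02883731303463849))
mug (array([0.42227201, 0.3479797 ]), np.float64(0.09355679798189243))
plant (array([ 0.67448418, -0.08850619]), np.float64(0.28389619078859324))
remote (array([ 0.67971209, -0.32370486,  0.1301143 ]), np.float64(0.04789737926997745))
foot [[0.677, 0.194, 0.01], [0.595, 0.165, 0.01], [0.563, 0.252, 0.01]] centre [0.62  0.223 0.01 ]
0.08677707175754926 0.09301995350911928 19.329029202240122
top edge [[0.608, 0.259, 0.195], [0.637, 0.19, 0.195]]
[[-0.0009, -0.3012, 0.9536, -0.1429], [1.0, -0.0002, 0.0008, 0.0002], [-0.0, 0.9536, 0.3012, -0.0844], [0.0, 0.0, 0.0, 1.0]] 310.2696490581914 276.56120127176547 208.54787661751791
```

View pics/ph.png

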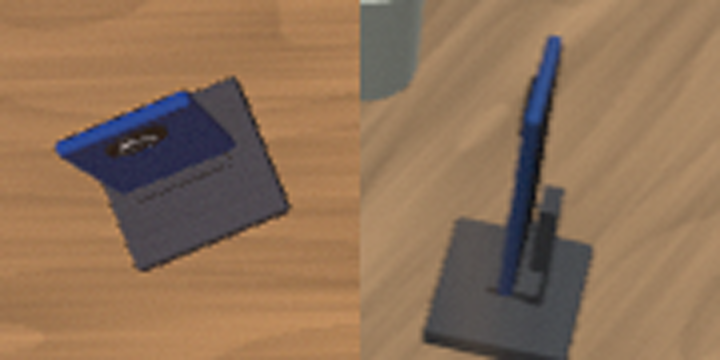

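```bash
cat >> h.py <<'E'
def rot(tdir,ydir):
    x=np.array(tdir,float);x/=np.linalg.norm(x);y=np.array(ydir,float);y-=x*(x@y);y/=np.linalg.norm(y)
    return np.c_[x,y,np.cross(x,y)]
def hd(deg): a=np.radians(deg);return np.array([np.cos(a),np.sin(a),0])
def lie(uh,a): "tool for lying speaker, underside heading uh, tilt a"; return rot(hd(uh)*np.sin(np.radians(a))-np.array([0,0,1])*np.cos(np.radians(a)),hd(uh+90))
def plan(targets,g,lim=(.15,30)):
    "targets: (pos,R[,n calls]); prints calls, relative to the pose each call starts at"
    s=r.sense();p=np.array(s['tcp_pos']);R=np.array(s['ee_rot'])
    print('t',round(s['time_s'],2),'at',p.round(4),'x',R[:,0].round(3),'y',R[:,1].round(3),'j',np.round(s['joints'],0),'w',round(s['gripper_width'],3),'F',np.round(s['wrist_force'],1))
    for T in targets:
        q,Q=np.array(T[0],float),T[1]; w=Ro.from_matrix(R.T@Q).as_rotvec()
        n=max(int(np.ceil(max(np.linalg.norm(q-p)/lim[0],np.degrees(np.linalg.norm(w))/lim[1]))),T[2] if len(T)>2 else 1)
        for k in range(n):
            Rk=R@Ro.from_rotvec(w/n).as_matrix(); d=R.T@((q-p)/n)/.75; a=w/n/np.pi
            rows=[dict(fingers=g,**{m:round(float(c)*f,4) for m,c in zip('tx ty tz ax ay az'.split(),[*d,*a]) if abs(c)>4e-4}) for f in(.2,.4,.6,.8,1)]
            print(json.dumps(rows)); p=p+(q-p)/(n-k) if 0 else p+R@(d*.75); R=Rk
E
python3 - <<'E'
from h import *
P=[viewer.capture('top')]
T=P[0]
f=np.array([[237,78],[288,210],[140,271]])/4+[160,150]
for z in(.008,.012):
    W=np.array([onz(T,u,z) for u in f]);print('foot',W.round(3).tolist(),'centre',((W[0]+W[2])/2).round(3),np.linalg.norm(W[0]-W[1]),np.linalg.norm(W[1]-W[2]),np.degrees(np.arctan2(*(W[0]-W[1])[1::-1])),np.degrees(np.arctan2(*(W[2]-W[1])[1::-1]))-90)
for u,z in(((135,140),.17),((57,148),.195),((188,96),.195)): print(onz(T,np.array(u)/4+[160,150],z).round(4))
u=hd(72.5); g=np.array([.4592,-.0281,.026])-u*.015
R=lie(72.5,20); b=-R[:,0]
print('grasp',g)
plan([(g+b*.15,R)],-1)
E
```

```text
foot [[0.679, 0.196, 0.008], [0.596, 0.166, 0.008], [0.561, 0.256, 0.008]] centre [0.62  0.226 0.008] 0.08782504280246045 0.0969360128231038 20.16008483575194 21.11997979038628
foot [[0.678, 0.196, 0.012], [0.596, 0.165, 0.012], [0.561, 0.256, 0.012]] centre [0.62  0.226 0.012] 0.08750806254709116 0.09658614903575258 20.160084835751938 21.11997979038628
[0.6157 0.2256 0.17  ]
[0.6086 0.2602 0.195 ]
[0.6336 0.1933 0.195 ]
grasp [ 0.45468941 -0.04240575  0.026     ]
t 1.9 at [ 0.2813 -0.5581  0.2415] x [-0. -0. -1.] y [-0.45   0.893  0.   ] j [-48.  22.   0.   0. -68. -15.] w 0.998 F [-0.1 -0.4 -0.2]
[{"fingers": -1, "tx": 0.005, "ty": 0.023, "tz": 0.0234, "ax": -0.0126, "ay": -0.0053, "az": 0.0022}, {"fingers": -1, "tx": 0.0099, "ty": 0.0461, "tz": 0.0468, "ax": -0.0252, "ay": -0.0105, "az": 0.0044}, {"fingers": -1, "tx": 0.0149, "ty": 0.0691, "tz": 0.0702, "ax": -0.0377, "ay": -0.0158, "az": 0.0067}, {"fingers": -1, "tx": 0.0199, "ty": 0.0922, "tz": 0.0936, "ax": -0.0503, "ay": -0.021, "az": 0.0089}, {"fingers": -1, "tx": 0.0249, "ty": 0.1152, "tz": 0.117, "ax": -0.0629, "ay": -0.026
[... 858 characters left out ...]
tx": 0.0239, "ty": 0.0269, "tz": 0.0655, "ax": -0.0503, "ay": -0.021, "az": 0.0089}, {"fingers": -1, "tx": 0.0299, "ty": 0.0336, "tz": 0.0819, "ax": -0.0629, "ay": -0.0263, "az": 0.0111}]
[{"fingers": -1, "tx": 0.0056, "ty": 0.0024, "tz": 0.0126, "ax": -0.0126, "ay": -0.0053, "az": 0.0022}, {"fingers": -1, "tx": 0.0113, "ty": 0.0048, "tz": 0.0252, "ax": -0.0252, "ay": -0.0105, "az": 0.0044}, {"fingers": -1, "tx": 0.0169, "ty": 0.0072, "tz": 0.0378, "ax": -0.0377, "ay": -0.0158, "az": 0.0067}, {"fingers": -1, "tx": 0.0226, "ty": 0.0096, "tz": 0.0504, "ax": -0.0503, "ay": -0.021, "az": 0.0089}, {"fingers": -1, "tx": 0.0282, "ty": 0.012, "tz": 0.063, "ax": -0.0629, "ay": -0.0263, "az": 0.0111}]
```

Call:
play_rows(commands=[{"fingers": -1, "tx": 0.005, "ty": 0.023, "tz": 0.0234, "ax": -0.0126, "ay": -0.0053, "az": 0.0022}, {"fingers": -1, "tx": 0.01, "ty": 0.046, "tz": 0.0468, "ax": -0.0252, "ay": -0.0105, "az": 0.0044}, {"fingers": -1, "tx": 0.015, "ty": 0.069, "tz": 0.07, "ax": -0.0377, "ay": -0.0158, "az": 0.0067}, {"fingers": -1, "tx": 0.02, "ty": 0.092, "tz": 0.0936, "ax": -0.0503, "ay": -0.021, "az": 0.0089}, {"fingers": -1, "tx": 0.025, "ty": 0.115, "tz": 0.117, "ax": -0.063, "ay": -0.0263, "az": 0.011}])

```text
time_s: 2.32
tcp_pos: [0.321, -0.4406, 0.2227]
ee_rot: [[0.052, -0.619, 0.784], [0.074, 0.785, 0.615], [-0.996, 0.026, 0.086]]
wrist_force: [0.1, -0.1, 0.0]
gripper_width: 1.004
```

Call:
play_rows(commands=[{"fingers": -1, "tx": 0.006, "ty": 0.0134, "tz": 0.02, "ax": -0.0126, "ay": -0.0053, "az": 0.0022}, {"fingers": -1, "tx": 0.0117, "ty": 0.0267, "tz": 0.04, "ax": -0.0252, "ay": -0.0105, "az": 0.0044}, {"fingers": -1, "tx": 0.0175, "ty": 0.04, "tz": 0.06, "ax": -0.0377, "ay": -0.0158, "az": 0.0067}, {"fingers": -1, "tx": 0.0233, "ty": 0.0535, "tz": 0.081, "ax": -0.0503, "ay": -0.021, "az": 0.0089}, {"fingers": -1, "tx": 0.029, "ty": 0.067, "tz": 0.101, "ax": -0.063, "ay": -0.0263, "az": 0.011}])

```text
time_s: 2.73
tcp_pos: [0.3506, -0.3531, 0.209]
ee_rot: [[0.087, -0.763, 0.64], [0.155, 0.645, 0.748], [-0.984, 0.034, 0.174]]
wrist_force: [0.1, -0.5, -0.7]
gripper_width: 0.998
```

Call:
play_rows(commands=[{"fingers": -1, "tx": 0.006, "ty": 0.0067, "tz": 0.0164, "ax": -0.0126, "ay": -0.0053, "az": 0.0022}, {"fingers": -1, "tx": 0.012, "ty": 0.0134, "tz": 0.0328, "ax": -0.0252, "ay": -0.0105, "az": 0.0044}, {"fingers": -1, "tx": 0.018, "ty": 0.02, "tz": 0.049, "ax": -0.0377, "ay": -0.0158, "az": 0.0067}, {"fingers": -1, "tx": 0.024, "ty": 0.027, "tz": 0.0655, "ax": -0.0503, "ay": -0.021, "az": 0.0089}, {"fingers": -1, "tx": 0.03, "ty": 0.0336, "tz": 0.082, "ax": -0.063, "ay": -0.0263, "az": 0.011}])

```text
time_s: 3.15
tcp_pos: [0.3728, -0.2877, 0.1984]
ee_rot: [[0.105, -0.877, 0.47], [0.241, 0.48, 0.843], [-0.965, 0.025, 0.261]]
wrist_force: [-0.1, 0.9, 0.0]
gripper_width: 1.001
```

Call:
play_rows(commands=[{"fingers": -1, "tx": 0.0056, "ty": 0.0024, "tz": 0.0126, "ax": -0.0126, "ay": -0.0053, "az": 0.0022}, {"fingers": -1, "tx": 0.0113, "ty": 0.0048, "tz": 0.025, "ax": -0.0252, "ay": -0.0105, "az": 0.0044}, {"fingers": -1, "tx": 0.017, "ty": 0.0072, "tz": 0.038, "ax": -0.0377, "ay": -0.0158, "az": 0.0067}, {"fingers": -1, "tx": 0.0226, "ty": 0.0096, "tz": 0.05, "ax": -0.0503, "ay": -0.021, "az": 0.0089}, {"fingers": -1, "tx": 0.0282, "ty": 0.012, "tz": 0.063, "ax": -0.063, "ay": -0.0263, "az": 0.011}])

```text
time_s: 3.57
tcp_pos: [0.3894, -0.2387, 0.1905]
ee_rot: [[0.104, -0.955, 0.279], [0.326, 0.298, 0.897], [-0.94, -0.002, 0.342]]
wrist_force: [-0.3, 0.7, -0.8]
gripper_width: 1.001
```

```bash
cat >> h.py <<'E'
def plan(targets,g,lim=(.15,30),exact=False):
    "prints the last row of each 5-row ramp, rounded to .0025; propagates the rounding"
    s=r.sense();p=np.array(s['tcp_pos']);R=np.array(s['ee_rot'])
    print('t',round(s['time_s'],2),'at',p.round(4),'x',R[:,0].round(3),'y',R[:,1].round(3),'j',np.round(s['joints'],0),'w',round(s['gripper_width'],3),'F',np.round(s['wrist_force'],1))
    q0=.0005 if exact else .0025
    for T in targets:
        q,Q=np.array(T[0],float),T[1]; w=Ro.from_matrix(R.T@Q).as_rotvec()
        n=max(int(np.ceil(max(np.linalg.norm(q-p)/lim[0],np.degrees(np.linalg.norm(w))/lim[1]))),T[2] if len(T)>2 else 1)
        for k in range(n):
            w=Ro.from_matrix(R.T@Q).as_rotvec()/(n-k)
            v=np.round(np.r_[R.T@((q-p)/(n-k))/.75,w/np.pi]/q0)*q0
            print(k+1,n,{m:round(float(c),4) for m,c in zip('tx ty tz ax ay az'.split(),v) if c},g)
            p=p+R@v[:3]*.75; R=R@Ro.from_rotvec(v[3:]*np.pi).as_matrix()
E
python3 - <<'E'
from h import *
u=hd(72.5); g=np.array([.4592,-.0281,.026])-u*.015
R=lie(72.5,20)
s=r.sense();p=viewer.capture('wrist');c=cam(p,s)
cv2.imwrite('pics/w1.png',p['image'][:,:,::-1])
SP=[box(.11,.056,0,.048)]
f=spotter.silhouettes('speaker',p)
print(fit([(p,np.array(f[0]['region'],float),c)],SP,[.459,-.028,1.265]))
print([ (np.round(d['uv']),d['score']) for d in spotter.find_in('lens',p)])
plan([(g,R)],-1)
E
```

```text
(array([ 0.45779713, -0.02855777,  1.25339805]), np.float64(0.39873846617200104))
[(array([234., 362.]), 0.73)]
t 3.72 at [ 0.3893 -0.2391  0.1905] x [ 0.103  0.325 -0.94 ] y [-0.954  0.3   -0.001] j [-25.  13. -16. -22. -66.  17.] w 0.997 F [-1.  -0.5  0.5]
1 2 {'tx': 0.15, 'ty': -0.0025, 'tz': 0.0925} -1
2 2 {'tx': 0.15, 'ty': -0.0025, 'tz': 0.0925} -1
```

View pics/w1.png

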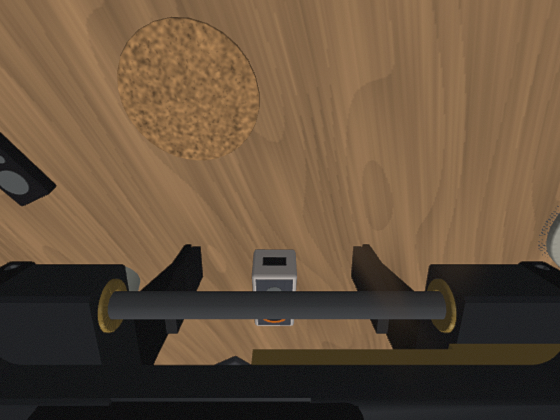

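The wrist view shows the speaker's top end centred between the jaws at (274,255), and the mat at (190,90). This agrees with the fit, so I approach from above and then descend.

Run:
```python
from h import *
u=hd(72.4); g=np.array([.4592,-.0281,.028])-u*.015
R=lie(72.4,20)
plan([(g-R[:,0]*.085,R,1),(g,R)],-1,(.19,30))
```

```text
t 3.72 at [ 0.3893 -0.2391  0.1905] x [ 0.103  0.325 -0.94 ] y [-0.954  0.3   -0.001] j [-25.  13. -16. -22. -66.  17.] w 0.997 F [-1.  -0.5  0.5]
1 2 {'tx': 0.0925, 'ty': -0.0025, 'tz': 0.0925} -1
2 2 {'tx': 0.0925, 'ty': -0.0025, 'tz': 0.0925} -1
1 1 {'tx': 0.1125} -1
```

Call:
play_rows(commands=[{"fingers": -1, "tx": 0.037, "ty": -0.001, "tz": 0.037}, {"fingers": -1, "tx": 0.074, "ty": -0.002, "tz": 0.074}, {"fingers": -1, "tx": 0.111, "ty": -0.003, "tz": 0.111}, {"fingers": -1, "tx": 0.148, "ty": -0.004, "tz": 0.148}, {"fingers": -1, "tx": 0.185, "ty": -0.005, "tz": 0.185}])

```text
$.commands[0]: bad value
```

Run:
```python
from h import *
u=hd(72.4); g=np.array([.4592,-.0281,.028])-u*.015
R=lie(72.4,20)
plan([(g,R)],-1,(.19,30),True)
```

```text
t 3.72 at [ 0.3893 -0.2391  0.1905] x [ 0.103  0.325 -0.94 ] y [-0.954  0.3   -0.001] j [-25.  13. -16. -22. -66.  17.] w 0.997 F [-1.  -0.5  0.5]
1 2 {'tx': 0.149, 'ty': -0.002, 'tz': 0.093, 'ax': 0.0005} -1
2 2 {'tx': 0.149, 'ty': -0.002, 'tz': 0.093, 'ax': 0.0005, 'ay': -0.0005} -1
```

All fields are required.

Call:
play_rows(commands=[{"fingers": -1, "tx": 0.037, "ty": -0.001, "tz": 0.037, "ax": 0, "ay": 0, "az": 0}, {"fingers": -1, "tx": 0.074, "ty": -0.002, "tz": 0.074, "ax": 0, "ay": 0, "az": 0}, {"fingers": -1, "tx": 0.111, "ty": -0.003, "tz": 0.111, "ax": 0, "ay": 0, "az": 0}, {"fingers": -1, "tx": 0.148, "ty": -0.004, "tz": 0.148, "ax": 0, "ay": 0, "az": 0}, {"fingers": -1, "tx": 0.185, "ty": -0.005, "tz": 0.185, "ax": 0, "ay": 0, "az": 0}])

```text
time_s: 4.13
tcp_pos: [0.4467, -0.0698, 0.1073]
ee_rot: [[0.105, -0.954, 0.282], [0.325, 0.301, 0.897], [-0.94, -0.003, 0.341]]
wrist_force: [0.3, -0.6, -0.2]
gripper_width: 0.998
```

Run:
```python
from h import *
u=hd(72.4); g=np.array([.4592,-.0281,.028])-u*.015
R=lie(72.4,20)
plan([(g,R)],-1,(.19,30),True)
```

```text
t 4.13 at [ 0.4467 -0.0698  0.1073] x [ 0.105  0.325 -0.94 ] y [-0.954  0.301 -0.003] j [ -3.  15. -25. -27. -47.   3.] w 0.998 F [ 0.3 -0.6 -0.2]
1 1 {'tx': 0.1125, 'ty': 0.001, 'tz': -0.0005, 'ax': 0.0005, 'az': 0.0005} -1
```

Call:
play_rows(commands=[{"fingers": -1, "tx": 0.025, "ty": 0.001, "tz": 0, "ax": 0, "ay": 0, "az": 0}, {"fingers": -1, "tx": 0.05, "ty": 0.001, "tz": 0, "ax": 0, "ay": 0, "az": 0}, {"fingers": -1, "tx": 0.075, "ty": 0.001, "tz": 0, "ax": 0, "ay": 0, "az": 0}, {"fingers": -1, "tx": 0.1, "ty": 0.001, "tz": 0, "ax": 0, "ay": 0, "az": 0}, {"fingers": -1, "tx": 0.112, "ty": 0.001, "tz": 0, "ax": 0, "ay": 0, "az": 0}])

```text
time_s: 4.55
tcp_pos: [0.4536, -0.0428, 0.0269]
ee_rot: [[0.101, -0.954, 0.282], [0.326, 0.3, 0.897], [-0.94, 0.001, 0.341]]
wrist_force: [0.5, 0.0, -0.4]
gripper_width: 1.001
```

Call:
play_rows(commands=[{"fingers": 1, "tx": 0, "ty": 0, "tz": 0, "ax": 0, "ay": 0, "az": 0}, {"fingers": 1, "tx": 0, "ty": 0, "tz": 0, "ax": 0, "ay": 0, "az": 0}, {"fingers": 1, "tx": 0, "ty": 0, "tz": 0, "ax": 0, "ay": 0, "az": 0}, {"fingers": 1, "tx": 0, "ty": 0, "tz": 0, "ax": 0, "ay": 0, "az": 0}, {"fingers": 1, "tx": 0, "ty": 0, "tz": 0, "ax": 0, "ay": 0, "az": 0}])

```text
time_s: 4.97
tcp_pos: [0.4546, -0.0434, 0.0295]
ee_rot: [[0.106, -0.954, 0.281], [0.326, 0.3, 0.897], [-0.94, -0.003, 0.342]]
wrist_force: [0.3, -0.5, 0.2]
gripper_width: 0.706
```

Call:
play_rows(commands=[{"fingers": 1, "tx": 0, "ty": 0, "tz": 0, "ax": 0, "ay": 0, "az": 0}, {"fingers": 1, "tx": 0, "ty": 0, "tz": 0, "ax": 0, "ay": 0, "az": 0}, {"fingers": 1, "tx": 0, "ty": 0, "tz": 0, "ax": 0, "ay": 0, "az": 0}])

```text
time_s: 5.22
tcp_pos: [0.4544, -0.0432, 0.0293]
ee_rot: [[0.105, -0.954, 0.281], [0.326, 0.3, 0.897], [-0.94, -0.002, 0.342]]
wrist_force: [-1.6, -0.8, 5.9]
gripper_width: 0.638
```

```bash
cat >> h.py <<'E'
L=np.array([.6157,.2256,.17]); YP=20.5; XP=hd(YP)
E
python3 - <<'E'
from h import *
# grasp in speaker frame: TCP = centre + .015 z_s + .004 x_s ; show: centre = L - (.12+.055) XP
R=lie(YP,20); 
c=L-XP*.175; q=c-XP*.015+[0,0,.004]
print('show tcp',q)
R0=lie(72.4,20); g=np.array(r.sense()['tcp_pos'])
plan([(g+[0,0,.10],R0),(q+[-.05,-.05,0],R),(q,R)],1,(.12,25))
E
```

```text
show tcp [0.43773228 0.1590606  0.174     ]
t 5.22 at [ 0.4544 -0.0432  0.0293] x [ 0.105  0.326 -0.94 ] y [-0.954  0.3   -0.002] j [ -0.  23. -27. -32. -38.   8.] w 0.638 F [-1.6 -0.8  5.9]
1 1 {'tx': -0.125, 'tz': 0.045} 1
1 3 {'ty': 0.0475, 'tz': 0.06, 'ax': 0.09, 'az': -0.0325} 1
2 3 {'tx': -0.005, 'ty': 0.0625, 'tz': 0.0425, 'ax': 0.09, 'az': -0.0325} 1
3 3 {'tx': -0.0125, 'ty': 0.0725, 'tz': 0.025, 'ax': 0.0925, 'az': -0.0325} 1
1 1 {'tx': 0.03, 'ty': 0.04, 'tz': 0.08} 1
```

Call:
play_rows(commands=[{"fingers": 1, "tx": -0.015, "ty": 0, "tz": 0.005, "ax": 0, "ay": 0, "az": 0}, {"fingers": 1, "tx": -0.045, "ty": 0, "tz": 0.016, "ax": 0, "ay": 0, "az": 0}, {"fingers": 1, "tx": -0.075, "ty": 0, "tz": 0.027, "ax": 0, "ay": 0, "az": 0}, {"fingers": 1, "tx": -0.105, "ty": 0, "tz": 0.038, "ax": 0, "ay": 0, "az": 0}, {"fingers": 1, "tx": -0.125, "ty": 0, "tz": 0.045, "ax": 0, "ay": 0, "az": 0}])

```text
time_s: 5.63
tcp_pos: [0.454, -0.0434, 0.1305]
ee_rot: [[0.105, -0.954, 0.28], [0.325, 0.299, 0.897], [-0.94, -0.003, 0.342]]
wrist_force: [1.6, 0.2, -3.2]
gripper_width: 0.638
```

Call:
play_rows(commands=[{"fingers": 1, "tx": 0, "ty": 0.0095, "tz": 0.012, "ax": 0.018, "ay": 0, "az": -0.0065}, {"fingers": 1, "tx": 0, "ty": 0.019, "tz": 0.024, "ax": 0.036, "ay": 0, "az": -0.013}, {"fingers": 1, "tx": 0, "ty": 0.0285, "tz": 0.036, "ax": 0.054, "ay": 0, "az": -0.0195}, {"fingers": 1, "tx": 0, "ty": 0.038, "tz": 0.048, "ax": 0.072, "ay": 0, "az": -0.026}, {"fingers": 1, "tx": 0, "ty": 0.0475, "tz": 0.06, "ax": 0.09, "ay": 0, "az": -0.0325}])

```text
time_s: 6.05
tcp_pos: [0.4315, 0.008, 0.1437]
ee_rot: [[0.195, -0.821, 0.537], [0.281, 0.572, 0.771], [-0.94, 0.001, 0.342]]
wrist_force: [-0.5, -0.1, -3.3]
gripper_width: 0.642
```

Call:
play_rows(commands=[{"fingers": 1, "tx": -0.001, "ty": 0.0125, "tz": 0.0085, "ax": 0.018, "ay": 0, "az": -0.0065}, {"fingers": 1, "tx": -0.002, "ty": 0.025, "tz": 0.017, "ax": 0.036, "ay": 0, "az": -0.013}, {"fingers": 1, "tx": -0.003, "ty": 0.0375, "tz": 0.0255, "ax": 0.054, "ay": 0, "az": -0.0195}, {"fingers": 1, "tx": -0.004, "ty": 0.05, "tz": 0.034, "ax": 0.072, "ay": 0, "az": -0.026}, {"fingers": 1, "tx": -0.005, "ty": 0.0625, "tz": 0.0425, "ax": 0.09, "ay": 0, "az": -0.0325}])

```text
time_s: 6.47
tcp_pos: [0.4092, 0.0582, 0.158]
ee_rot: [[0.269, -0.614, 0.742], [0.211, 0.789, 0.577], [-0.94, 0.001, 0.341]]
wrist_force: [-0.3, -0.1, -1.7]
gripper_width: 0.644
```

Call:
play_rows(commands=[{"fingers": 1, "tx": -0.0025, "ty": 0.0145, "tz": 0.005, "ax": 0.0185, "ay": 0, "az": -0.0065}, {"fingers": 1, "tx": -0.005, "ty": 0.029, "tz": 0.01, "ax": 0.037, "ay": 0, "az": -0.013}, {"fingers": 1, "tx": -0.0075, "ty": 0.0435, "tz": 0.015, "ax": 0.0555, "ay": 0, "az": -0.0195}, {"fingers": 1, "tx": -0.01, "ty": 0.058, "tz": 0.02, "ax": 0.074, "ay": 0, "az": -0.026}, {"fingers": 1, "tx": -0.0125, "ty": 0.0725, "tz": 0.025, "ax": 0.0925, "ay": 0, "az": -0.0325}])

```text
time_s: 6.88
tcp_pos: [0.3879, 0.1065, 0.1722]
ee_rot: [[0.316, -0.36, 0.878], [0.125, 0.933, 0.338], [-0.941, 0.003, 0.34]]
wrist_force: [0.0, -0.5, -2.3]
gripper_width: 0.644
```

Run:
```python
from h import *
R=lie(YP,20); q=L-XP*(.175+.016)+[0,0,.005]
plan([(q,R)],1,(.1,25),True)
p=viewer.capture('scene');cv2.imwrite('pics/s2.png',p['image'][60:300,120:460][:,:,::-1].repeat(2,0).repeat(2,1))
```

```text
t 6.88 at [0.3879 0.1065 0.1722] x [ 0.316  0.125 -0.941] y [-0.36   0.933  0.003] j [  43.   -6.  -53.   18.  -25. -127.] w 0.644 F [ 0.  -0.5 -2.3]
1 1 {'tx': 0.026, 'ty': 0.0415, 'tz': 0.082, 'ax': 0.003, 'ay': -0.001, 'az': -0.002} 1
```

View pics/s2.png

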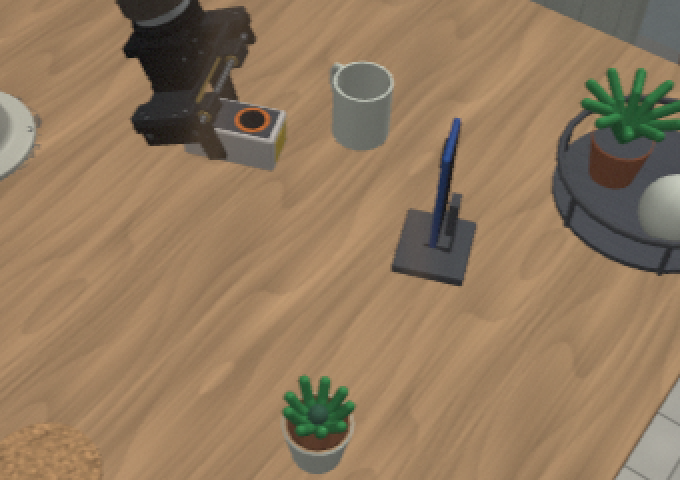

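The crop shows the speaker held level at (245,130), with its yellow underside towards the phone at (440,190). The mug is clear of it. I move into the show pose and hold.

Call:
play_rows(commands=[{"fingers": 1, "tx": 0.005, "ty": 0.008, "tz": 0.016, "ax": 0, "ay": 0, "az": 0}, {"fingers": 1, "tx": 0.011, "ty": 0.017, "tz": 0.034, "ax": 0.001, "ay": 0, "az": -0.001}, {"fingers": 1, "tx": 0.016, "ty": 0.026, "tz": 0.052, "ax": 0.002, "ay": -0.001, "az": -0.001}, {"fingers": 1, "tx": 0.022, "ty": 0.035, "tz": 0.07, "ax": 0.003, "ay": -0.001, "az": -0.002}, {"fingers": 1, "tx": 0.026, "ty": 0.0415, "tz": 0.082, "ax": 0.003, "ay": -0.001, "az": -0.002}])

```text
time_s: 7.35
tcp_pos: [0.4398, 0.1607, 0.1752]
ee_rot: [[0.322, -0.354, 0.878], [0.122, 0.935, 0.332], [-0.939, 0.001, 0.344]]
wrist_force: [0.5, 1.7, -2.8]
gripper_width: 0.638
```

Call:
play_rows(commands=[{"fingers": 1, "tx": 0, "ty": 0, "tz": 0, "ax": 0, "ay": 0, "az": 0}, {"fingers": 1, "tx": 0, "ty": 0, "tz": 0, "ax": 0, "ay": 0, "az": 0}])

```text
time_s: 7.52
tcp_pos: [0.4382, 0.1592, 0.1745]
ee_rot: [[0.32, -0.353, 0.879], [0.121, 0.936, 0.332], [-0.94, 0.0, 0.342]]
wrist_force: [-0.2, -1.2, -3.4]
gripper_width: 0.641
```

Run:
```python
from h import *
R=lie(YP,20); q=L-XP*(.175+.016)+[0,0,.005]
plan([(q,R)],1,(.1,25),True)
P=[viewer.capture(n) for n in('top','scene')]
for p in P:
    for n in('underside','lens'): print(n,[(np.round(d['uv'],1),round(d['score'],2)) for d in spotter.find_in(n,p)[:1]])
    U=L-XP*.12; print('expect und centre',proj(p,U),'lens',proj(p,L))
a=P[0]['image'][150:290,160:360];b=P[1]['image'][90:230,200:400]
cv2.imwrite('pics/s3.png',cv2.resize(np.vstack([a,b]),None,fx=2,fy=2,interpolation=2)[:,:,::-1])
```

```text
t 7.52 at [0.4382 0.1592 0.1745] x [ 0.32   0.121 -0.94 ] y [-0.353  0.936  0.   ] j [  44.    2.  -47.   19.  -24. -130.] w 0.641 F [-0.2 -1.2 -3.4]
1 1 {'tx': -0.0015, 'tz': -0.0015, 'ax': 0.001, 'az': -0.0005} 1
underside [(array([215.9, 252.4]), 0.92)]
lens [(array([204.1, 192.3]), 0.95)]
expect und centre [[214.33314159 238.30239702]] lens [[193.77093974 184.9912696 ]]
underside [(array([205.1, 371.2]), 0.69)]
lens [(array([340.6, 180. ]), 0.57)]
expect und centre [[290.19323845 125.70301846]] lens [[341.1144038  136.50796076]]
```

View pics/s3.png

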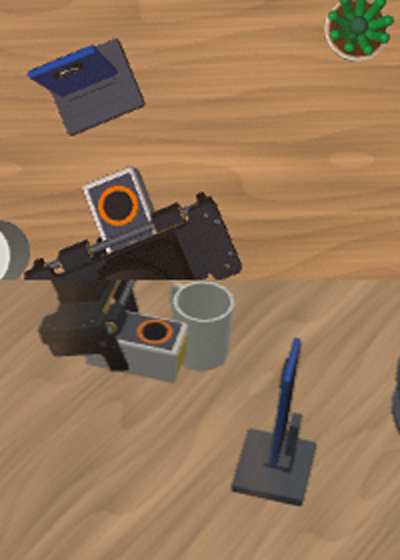

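Run:
```python
from h import *
P=[viewer.capture(n) for n in('top','scene')]
yh=hd(YP+90); U=L-XP*.12
c=[U+a*yh*.028+[0,0,b] for b in(.024,-.024) for a in(1,-1)]
print((proj(P[0],c)-[160,150])*2); print((proj(P[1],c)-[200,90])*2+[0,280])
```

```text
[[ 78.81160297 186.09888606]
 [130.73910328 165.23108057]
 [ 87.63831929 187.44011254]
 [136.9960992  167.59562434]]
[[187.50992645 319.95149536]
 [174.43756152 352.60659779]
 [185.99406189 350.27436052]
 [173.293684   382.72520999]]
```

The corners match the predictions to 2–4 zoomed pixels (3 mm or less). I hold here.

Call:
play_rows(commands=[{"fingers": 1, "tx": 0, "ty": 0, "tz": 0, "ax": 0, "ay": 0, "az": 0}, {"fingers": 1, "tx": 0, "ty": 0, "tz": 0, "ax": 0, "ay": 0, "az": 0}, {"fingers": 1, "tx": 0, "ty": 0, "tz": 0, "ax": 0, "ay": 0, "az": 0}, {"fingers": 1, "tx": 0, "ty": 0, "tz": 0, "ax": 0, "ay": 0, "az": 0}, {"fingers": 1, "tx": 0, "ty": 0, "tz": 0, "ax": 0, "ay": 0, "az": 0}])

```text
time_s: 8.33
tcp_pos: [0.438, 0.1594, 0.1751]
ee_rot: [[0.321, -0.354, 0.879], [0.122, 0.935, 0.332], [-0.939, 0.001, 0.344]]
wrist_force: [0.2, 0.4, -3.9]
gripper_width: 0.641
```

Call:
play_rows(commands=[{"fingers": 1, "tx": 0, "ty": 0, "tz": 0, "ax": 0, "ay": 0, "az": 0}, {"fingers": 1, "tx": 0, "ty": 0, "tz": 0, "ax": 0, "ay": 0, "az": 0}, {"fingers": 1, "tx": 0, "ty": 0, "tz": 0, "ax": 0, "ay": 0, "az": 0}, {"fingers": 1, "tx": 0, "ty": 0, "tz": 0, "ax": 0, "ay": 0, "az": 0}, {"fingers": 1, "tx": 0, "ty": 0, "tz": 0, "ax": 0, "ay": 0, "az": 0}])

```text
time_s: 8.75
tcp_pos: [0.438, 0.1594, 0.1751]
ee_rot: [[0.321, -0.353, 0.879], [0.122, 0.935, 0.332], [-0.939, 0.001, 0.344]]
wrist_force: [0.1, 0.1, -2.9]
gripper_width: 0.643
```

Call:
play_rows(commands=[{"fingers": 1, "tx": 0, "ty": 0, "tz": 0, "ax": 0, "ay": 0, "az": 0}, {"fingers": 1, "tx": 0, "ty": 0, "tz": 0, "ax": 0, "ay": 0, "az": 0}, {"fingers": 1, "tx": 0, "ty": 0, "tz": 0, "ax": 0, "ay": 0, "az": 0}, {"fingers": 1, "tx": 0, "ty": 0, "tz": 0, "ax": 0, "ay": 0, "az": 0}, {"fingers": 1, "tx": 0, "ty": 0, "tz": 0, "ax": 0, "ay": 0, "az": 0}])

```text
time_s: 9.17
tcp_pos: [0.438, 0.1594, 0.1751]
ee_rot: [[0.321, -0.354, 0.878], [0.122, 0.935, 0.332], [-0.939, 0.001, 0.344]]
wrist_force: [-0.1, -0.3, -3.0]
gripper_width: 0.643
```

Call:
play_rows(commands=[{"fingers": 1, "tx": 0, "ty": 0, "tz": 0, "ax": 0, "ay": 0, "az": 0}, {"fingers": 1, "tx": 0, "ty": 0, "tz": 0, "ax": 0, "ay": 0, "az": 0}, {"fingers": 1, "tx": 0, "ty": 0, "tz": 0, "ax": 0, "ay": 0, "az": 0}, {"fingers": 1, "tx": 0, "ty": 0, "tz": 0, "ax": 0, "ay": 0, "az": 0}])

```text
time_s: 9.5
tcp_pos: [0.438, 0.1594, 0.1751]
ee_rot: [[0.321, -0.353, 0.879], [0.122, 0.935, 0.332], [-0.939, 0.001, 0.344]]
wrist_force: [-1.1, 0.5, -2.8]
gripper_width: 0.641
```

Run:
```python
from h import *
# stand: tool horizontal heading h, 20 deg below level; y_t heading h-90 (=u'+90,u'=h+180)
def stand(h): return rot(hd(h)*np.cos(np.radians(20))-np.array([0,0,1])*np.sin(np.radians(20)),hd(h-90))
print(r.sense()['tcp_pos'])
q=np.array(r.sense()['tcp_pos'])
for h in(-80,-100): 
    R=lie(YP,20); w=Ro.from_matrix(R.T@stand(h)).as_rotvec(degrees=True);print(h,w,np.linalg.norm(w))
# retreat, then yaw to u'=90 lying-orientation at (.45,-.15), then pitch up in place
R2=lie(90,20); S=np.array([.45,-.15])
plan([(np.r_[.42,.05,.18],lie(50,20)),(np.r_[S,.2],R2)],1,(.13,25))
print('pitch');
R3=stand(-90);print(Ro.from_matrix(R2.T@R3).as_rotvec(degrees=True))
```

```text
[0.43797269 0.15938873 0.17512368]
-80 [-78.80793545  73.92939018 -36.74874382] 114.13463801425225
-100 [-59.39608575  81.08025396 -27.69684965] 104.25458294148137
t 9.5 at [0.438  0.1594 0.1751] x [ 0.321  0.122 -0.939] y [-0.353  0.935  0.001] j [  44.    2.  -47.   19.  -24. -130.] w 0.641 F [-1.1  0.5 -2.8]
1 2 {'tx': -0.015, 'ty': -0.065, 'tz': -0.0325, 'ax': -0.0775, 'az': 0.0275} 1
2 2 {'tx': -0.0225, 'ty': -0.05, 'tz': -0.0475, 'ax': -0.075, 'az': 0.0275} 1
1 2 {'tx': -0.0425, 'ty': -0.1025, 'tz': -0.08, 'ax': -0.105, 'az': 0.0375} 1
2 2 {'tx': -0.0525, 'ty': -0.065, 'tz': -0.1075, 'ax': -0.105, 'az': 0.04} 1
pitch
[-1.05951067e-14  9.00000000e+01 -4.94057938e-15]
```

Call:
play_rows(commands=[{"fingers": 1, "tx": -0.003, "ty": -0.013, "tz": -0.0065, "ax": -0.0155, "ay": 0, "az": 0.0055}, {"fingers": 1, "tx": -0.006, "ty": -0.026, "tz": -0.013, "ax": -0.031, "ay": 0, "az": 0.011}, {"fingers": 1, "tx": -0.009, "ty": -0.039, "tz": -0.0195, "ax": -0.0465, "ay": 0, "az": 0.0165}, {"fingers": 1, "tx": -0.012, "ty": -0.052, "tz": -0.026, "ax": -0.062, "ay": 0, "az": 0.022}, {"fingers": 1, "tx": -0.015, "ty": -0.065, "tz": -0.0325, "ax": -0.0775, "ay": 0, "az": 0.0275}])

```text
time_s: 9.92
tcp_pos: [0.4298, 0.104, 0.1773]
ee_rot: [[0.28, -0.583, 0.762], [0.199, 0.812, 0.548], [-0.939, -0.002, 0.343]]
wrist_force: [-0.7, -0.8, -2.3]
gripper_width: 0.641
```

Call:
play_rows(commands=[{"fingers": 1, "tx": -0.0045, "ty": -0.01, "tz": -0.0095, "ax": -0.015, "ay": 0, "az": 0.0055}, {"fingers": 1, "tx": -0.009, "ty": -0.02, "tz": -0.019, "ax": -0.03, "ay": 0, "az": 0.011}, {"fingers": 1, "tx": -0.0135, "ty": -0.03, "tz": -0.0285, "ax": -0.045, "ay": 0, "az": 0.0165}, {"fingers": 1, "tx": -0.018, "ty": -0.04, "tz": -0.038, "ax": -0.06, "ay": 0, "az": 0.022}, {"fingers": 1, "tx": -0.0225, "ty": -0.05, "tz": -0.0475, "ax": -0.075, "ay": 0, "az": 0.0275}])

```text
time_s: 10.33
tcp_pos: [0.4199, 0.0506, 0.1812]
ee_rot: [[0.222, -0.767, 0.603], [0.262, 0.642, 0.72], [-0.939, -0.002, 0.343]]
wrist_force: [0.1, -0.5, -1.9]
gripper_width: 0.642
```

Call:
play_rows(commands=[{"fingers": 1, "tx": -0.0085, "ty": -0.0205, "tz": -0.016, "ax": -0.021, "ay": 0, "az": 0.0075}, {"fingers": 1, "tx": -0.017, "ty": -0.041, "tz": -0.032, "ax": -0.042, "ay": 0, "az": 0.015}, {"fingers": 1, "tx": -0.0255, "ty": -0.0615, "tz": -0.048, "ax": -0.063, "ay": 0, "az": 0.0225}, {"fingers": 1, "tx": -0.034, "ty": -0.082, "tz": -0.064, "ax": -0.084, "ay": 0, "az": 0.03}, {"fingers": 1, "tx": -0.0425, "ty": -0.1025, "tz": -0.08, "ax": -0.105, "ay": 0, "az": 0.0375}])

```text
time_s: 10.75
tcp_pos: [0.4358, -0.0513, 0.1908]
ee_rot: [[0.121, -0.94, 0.318], [0.32, 0.34, 0.884], [-0.94, -0.005, 0.342]]
wrist_force: [-0.0, -0.3, -2.3]
gripper_width: 0.641
```

Call:
play_rows(commands=[{"fingers": 1, "tx": -0.0105, "ty": -0.013, "tz": -0.0215, "ax": -0.021, "ay": 0, "az": 0.008}, {"fingers": 1, "tx": -0.021, "ty": -0.026, "tz": -0.043, "ax": -0.042, "ay": 0, "az": 0.016}, {"fingers": 1, "tx": -0.0315, "ty": -0.039, "tz": -0.0645, "ax": -0.063, "ay": 0, "az": 0.024}, {"fingers": 1, "tx": -0.042, "ty": -0.052, "tz": -0.086, "ax": -0.084, "ay": 0, "az": 0.032}, {"fingers": 1, "tx": -0.0525, "ty": -0.065, "tz": -0.1075, "ax": -0.105, "ay": 0, "az": 0.04}])

```text
time_s: 11.17
tcp_pos: [0.4511, -0.152, 0.2001]
ee_rot: [[-0.002, -1.0, -0.005], [0.341, -0.006, 0.94], [-0.94, 0.0, 0.341]]
wrist_force: [0.8, 1.1, -2.4]
gripper_width: 0.64
```

```bash
cat >> h.py <<'E'
def stand(h): return rot(hd(h)*np.cos(np.radians(20))-np.array([0,0,1])*np.sin(np.radians(20)),hd(h-90))
E
python3 - <<'E'
from h import *
plan([(np.r_[.45,-.15,.17],stand(-90))],1,(.13,30))
E
```

```text
t 11.17 at [ 0.4511 -0.152   0.2001] x [-0.002  0.341 -0.94 ] y [-1.    -0.006  0.   ] j [-12.  14. -12. -21. -70.  21.] w 0.64 F [ 0.8  1.1 -2.4]
1 3 {'tx': 0.0125, 'tz': -0.0025, 'ay': 0.1675} 1
2 3 {'tx': 0.0125, 'tz': 0.0025, 'ay': 0.165} 1
3 3 {'tx': 0.01, 'ty': 0.0025, 'tz': 0.01, 'ay': 0.1675, 'az': 0.0025} 1
```

Call:
play_rows(commands=[{"fingers": 1, "tx": 0.0025, "ty": 0, "tz": -0.0005, "ax": 0, "ay": 0.0335, "az": 0}, {"fingers": 1, "tx": 0.005, "ty": 0, "tz": -0.001, "ax": 0, "ay": 0.067, "az": 0}, {"fingers": 1, "tx": 0.0075, "ty": 0, "tz": -0.0015, "ax": 0, "ay": 0.1, "az": 0}, {"fingers": 1, "tx": 0.01, "ty": 0, "tz": -0.002, "ax": 0, "ay": 0.134, "az": 0}, {"fingers": 1, "tx": 0.0125, "ty": 0, "tz": -0.0025, "ax": 0, "ay": 0.1675, "az": 0}])

```text
time_s: 11.58
tcp_pos: [0.4517, -0.1487, 0.1913]
ee_rot: [[0.003, -1.0, -0.003], [-0.181, -0.004, 0.984], [-0.984, -0.003, -0.181]]
wrist_force: [-0.2, -1.3, -3.0]
gripper_width: 0.643
```

Call:
play_rows(commands=[{"fingers": 1, "tx": 0.0025, "ty": 0, "tz": 0.0005, "ax": 0, "ay": 0.033, "az": 0}, {"fingers": 1, "tx": 0.005, "ty": 0, "tz": 0.001, "ax": 0, "ay": 0.066, "az": 0}, {"fingers": 1, "tx": 0.0075, "ty": 0, "tz": 0.0015, "ax": 0, "ay": 0.099, "az": 0}, {"fingers": 1, "tx": 0.01, "ty": 0, "tz": 0.002, "ax": 0, "ay": 0.132, "az": 0}, {"fingers": 1, "tx": 0.0125, "ty": 0, "tz": 0.0025, "ax": 0, "ay": 0.165, "az": 0}])

```text
time_s: 12.0
tcp_pos: [0.4513, -0.1479, 0.1813]
ee_rot: [[0.005, -1.0, -0.003], [-0.643, -0.006, 0.766], [-0.766, -0.002, -0.643]]
wrist_force: [-0.2, -0.4, -2.3]
gripper_width: 0.641
```

Call:
play_rows(commands=[{"fingers": 1, "tx": 0.002, "ty": 0.0005, "tz": 0.002, "ax": 0, "ay": 0.0335, "az": 0.0005}, {"fingers": 1, "tx": 0.004, "ty": 0.001, "tz": 0.004, "ax": 0, "ay": 0.067, "az": 0.001}, {"fingers": 1, "tx": 0.006, "ty": 0.0015, "tz": 0.006, "ax": 0, "ay": 0.1, "az": 0.0015}, {"fingers": 1, "tx": 0.008, "ty": 0.002, "tz": 0.008, "ax": 0, "ay": 0.134, "az": 0.002}, {"fingers": 1, "tx": 0.01, "ty": 0.0025, "tz": 0.01, "ax": 0, "ay": 0.1675, "az": 0.0025}])

```text
time_s: 12.42
tcp_pos: [0.4499, -0.1468, 0.17]
ee_rot: [[-0.002, -1.0, -0.002], [-0.94, 0.001, 0.341], [-0.341, 0.003, -0.94]]
wrist_force: [0.4, -0.7, -3.1]
gripper_width: 0.643
```

Run:
```python
from h import *
# standing: TCP height = .055+.016 ; stop 4 mm above first
plan([(np.r_[.45,-.15,.075],stand(-90)),(np.r_[.45,-.15,.071],stand(-90))],1,(.13,30),True)
p=viewer.capture('scene');cv2.imwrite('pics/s4.png',cv2.resize(p['image'][130:330,80:320],None,fx=2.5,fy=2.5)[:,:,::-1])
```

```text
t 12.42 at [ 0.4499 -0.1468  0.17  ] x [-0.002 -0.94  -0.341] y [-1.     0.001  0.003] j [ 24.  27. -54.  63. -74. -82.] w 0.643 F [ 0.4 -0.7 -3.1]
1 1 {'tx': 0.047, 'ty': -0.0005, 'tz': 0.1175, 'ax': 0.001, 'ay': -0.0005, 'az': -0.0005} 1
1 1 {'tx': 0.002, 'tz': 0.005} 1
```

View pics/s4.png

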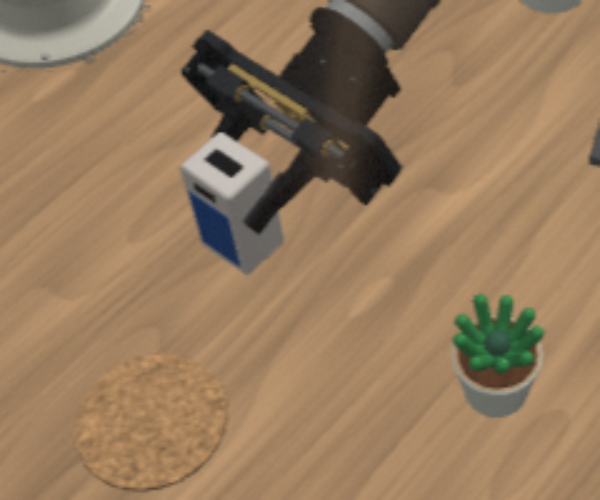

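The speaker is held upright at (235,205), with its black-strip top up and its blue back to the right. The plant and mat are clear. I lower it to 4 mm above the table, then settle it gently.

Call:
play_rows(commands=[{"fingers": 1, "tx": 0.01, "ty": 0, "tz": 0.025, "ax": 0, "ay": 0, "az": 0}, {"fingers": 1, "tx": 0.02, "ty": 0, "tz": 0.05, "ax": 0, "ay": 0, "az": 0}, {"fingers": 1, "tx": 0.032, "ty": 0, "tz": 0.08, "ax": 0, "ay": 0, "az": 0}, {"fingers": 1, "tx": 0.042, "ty": 0, "tz": 0.105, "ax": 0, "ay": 0, "az": 0}, {"fingers": 1, "tx": 0.047, "ty": 0, "tz": 0.1175, "ax": 0.001, "ay": 0, "az": 0}])

```text
time_s: 12.88
tcp_pos: [0.4488, -0.1504, 0.0729]
ee_rot: [[-0.006, -1.0, -0.002], [-0.938, 0.004, 0.347], [-0.347, 0.004, -0.938]]
wrist_force: [-0.1, 0.5, -2.0]
gripper_width: 0.639
```

Call:
play_rows(commands=[{"fingers": 1, "tx": 0, "ty": 0, "tz": 0.001, "ax": 0, "ay": 0, "az": 0}, {"fingers": 1, "tx": 0.001, "ty": 0, "tz": 0.002, "ax": 0, "ay": 0, "az": 0}, {"fingers": 1, "tx": 0.001, "ty": 0, "tz": 0.003, "ax": 0, "ay": 0, "az": 0}, {"fingers": 1, "tx": 0.0015, "ty": 0, "tz": 0.004, "ax": 0, "ay": 0, "az": 0}, {"fingers": 1, "tx": 0.002, "ty": 0, "tz": 0.005, "ax": 0, "ay": 0, "az": 0}])

```text
time_s: 13.3
tcp_pos: [0.4485, -0.1508, 0.0722]
ee_rot: [[-0.004, -1.0, 0.001], [-0.939, 0.004, 0.343], [-0.343, 0.001, -0.939]]
wrist_force: [-1.4, -0.6, -2.5]
gripper_width: 0.643
```

Call:
play_rows(commands=[{"fingers": 1, "tx": 0.0003, "ty": 0, "tz": 0.0008, "ax": 0, "ay": 0, "az": 0}, {"fingers": 1, "tx": 0.0006, "ty": 0, "tz": 0.0016, "ax": 0, "ay": 0, "az": 0}, {"fingers": 1, "tx": 0.0006, "ty": 0, "tz": 0.0016, "ax": 0, "ay": 0, "az": 0}])

```text
time_s: 13.55
tcp_pos: [0.4484, -0.151, 0.071]
ee_rot: [[-0.004, -1.0, -0.001], [-0.94, 0.004, 0.34], [-0.34, 0.002, -0.94]]
wrist_force: [-0.7, 1.2, 1.7]
gripper_width: 0.642
```

Run:
```python
from h import *
plan([],1)
```

```text
t 13.55 at [ 0.4484 -0.151   0.071 ] x [-0.004 -0.94  -0.34 ] y [-1.     0.004  0.002] j [ 22.  38. -57.  70. -68. -95.] w 0.642 F [-0.7  1.2  1.7]
```

Call:
play_rows(commands=[{"fingers": -1, "tx": 0, "ty": 0, "tz": 0, "ax": 0, "ay": 0, "az": 0}, {"fingers": -1, "tx": 0, "ty": 0, "tz": 0, "ax": 0, "ay": 0, "az": 0}, {"fingers": -1, "tx": 0, "ty": 0, "tz": 0, "ax": 0, "ay": 0, "az": 0}, {"fingers": -1, "tx": 0, "ty": 0, "tz": 0, "ax": 0, "ay": 0, "az": 0}, {"fingers": -1, "tx": 0, "ty": 0, "tz": 0, "ax": 0, "ay": 0, "az": 0}])

```text
time_s: 13.97
tcp_pos: [0.448, -0.1512, 0.0704]
ee_rot: [[-0.005, -1.0, -0.001], [-0.94, 0.005, 0.341], [-0.341, 0.003, -0.94]]
wrist_force: [-0.6, 0.2, -0.9]
gripper_width: 0.93
```

Call:
play_rows(commands=[{"fingers": -1, "tx": -0.01, "ty": 0, "tz": 0, "ax": 0, "ay": 0, "az": 0}, {"fingers": -1, "tx": -0.03, "ty": 0, "tz": 0, "ax": 0, "ay": 0, "az": 0}, {"fingers": -1, "tx": -0.06, "ty": 0, "tz": 0, "ax": 0, "ay": 0, "az": 0}, {"fingers": -1, "tx": -0.1, "ty": 0, "tz": 0, "ax": 0, "ay": 0, "az": 0}, {"fingers": -1, "tx": -0.13, "ty": 0, "tz": 0, "ax": 0, "ay": 0, "az": 0}])

```text
time_s: 14.38
tcp_pos: [0.4486, -0.058, 0.104]
ee_rot: [[-0.005, -1.0, -0.001], [-0.94, 0.004, 0.342], [-0.342, 0.003, -0.94]]
wrist_force: [1.2, -0.8, -0.2]
gripper_width: 0.997
```

Run:
```python
from h import *
P=[viewer.capture(n) for n in('scene','top')];vs=[]
for p in P:
    s=spotter.silhouettes('speaker',p)
    if s: vs.append((p,np.array(s[0]['region'],float),None)); print(s[0]['score'],vs[-1][1].sum())
print([fit([v],[box(.048,.056,0,.11)],[.448,-.156,1.57]) for v in vs], fit(vs,[box(.048,.056,0,.11)],[.448,-.156,1.57]))
c=np.r_[.4484,-.156,0]; D=rot([0,0,-1],hd(180))
plan([(np.r_[.4484,-.03,.2],rot([0,-.6,-.8],hd(180))),(c+[0,0,.165],D)],-1,(.19,32))
```

```text
0.71 733.0
[(array([ 0.44868858, -0.15583191,  1.54905865]), np.float64(0.037825168701385636))] (array([ 0.44868858, -0.15583191,  1.54905865]), np.float64(0.037825168701385636))
t 14.58 at [ 0.4485 -0.0591  0.1036] x [-0.004 -0.94  -0.342] y [-1.     0.003  0.003] j [ 36.  36. -50.  52. -72. -87.] w 0.999 F [-0.4 -0.1  0.7]
1 2 {'tx': -0.04, 'tz': -0.055, 'ay': -0.0925} -1
2 2 {'tx': -0.055, 'tz': -0.04, 'ay': -0.0925, 'az': -0.0025} -1
1 2 {'tx': 0.07, 'tz': -0.0525, 'ay': -0.1025} -1
2 2 {'tx': 0.05, 'tz': -0.0725, 'ay': -0.1025} -1
```

Call:
play_rows(commands=[{"fingers": -1, "tx": -0.008, "ty": 0, "tz": -0.011, "ax": 0, "ay": -0.0185, "az": 0}, {"fingers": -1, "tx": -0.016, "ty": 0, "tz": -0.022, "ax": 0, "ay": -0.037, "az": 0}, {"fingers": -1, "tx": -0.024, "ty": 0, "tz": -0.033, "ax": 0, "ay": -0.0555, "az": 0}, {"fingers": -1, "tx": -0.032, "ty": 0, "tz": -0.044, "ax": 0, "ay": -0.074, "az": 0}, {"fingers": -1, "tx": -0.04, "ty": 0, "tz": -0.055, "ax": 0, "ay": -0.0925, "az": 0}])

```text
time_s: 15.0
tcp_pos: [0.4476, -0.0471, 0.1527]
ee_rot: [[-0.008, -1.0, 0.0], [-0.802, 0.007, 0.598], [-0.597, 0.005, -0.802]]
wrist_force: [-0.3, 0.4, -0.5]
gripper_width: 1.002
```

Call:
play_rows(commands=[{"fingers": -1, "tx": -0.011, "ty": 0, "tz": -0.008, "ax": 0, "ay": -0.0185, "az": -0.0005}, {"fingers": -1, "tx": -0.022, "ty": 0, "tz": -0.016, "ax": 0, "ay": -0.037, "az": -0.001}, {"fingers": -1, "tx": -0.033, "ty": 0, "tz": -0.024, "ax": 0, "ay": -0.0555, "az": -0.0015}, {"fingers": -1, "tx": -0.044, "ty": 0, "tz": -0.032, "ax": 0, "ay": -0.074, "az": -0.002}, {"fingers": -1, "tx": -0.055, "ty": 0, "tz": -0.04, "ax": 0, "ay": -0.0925, "az": -0.0025}])

```text
time_s: 15.42
tcp_pos: [0.4477, -0.032, 0.2012]
ee_rot: [[-0.0, -1.0, 0.002], [-0.597, 0.001, 0.802], [-0.802, -0.001, -0.597]]
wrist_force: [-0.0, 1.2, 0.4]
gripper_width: 1.003
```

Call:
play_rows(commands=[{"fingers": -1, "tx": 0.014, "ty": 0, "tz": -0.0105, "ax": 0, "ay": -0.0205, "az": 0}, {"fingers": -1, "tx": 0.028, "ty": 0, "tz": -0.021, "ax": 0, "ay": -0.041, "az": 0}, {"fingers": -1, "tx": 0.042, "ty": 0, "tz": -0.0315, "ax": 0, "ay": -0.0615, "az": 0}, {"fingers": -1, "tx": 0.056, "ty": 0, "tz": -0.042, "ax": 0, "ay": -0.082, "az": 0}, {"fingers": -1, "tx": 0.07, "ty": 0, "tz": -0.0525, "ax": 0, "ay": -0.1025, "az": 0}])

```text
time_s: 15.83
tcp_pos: [0.4473, -0.0954, 0.182]
ee_rot: [[0.0, -1.0, 0.001], [-0.312, 0.001, 0.95], [-0.95, -0.001, -0.312]]
wrist_force: [-0.8, -0.2, -0.3]
gripper_width: 0.997
```

Call:
play_rows(commands=[{"fingers": -1, "tx": 0.01, "ty": 0, "tz": -0.0145, "ax": 0, "ay": -0.0205, "az": 0}, {"fingers": -1, "tx": 0.02, "ty": 0, "tz": -0.029, "ax": 0, "ay": -0.041, "az": 0}, {"fingers": -1, "tx": 0.03, "ty": 0, "tz": -0.0435, "ax": 0, "ay": -0.0615, "az": 0}, {"fingers": -1, "tx": 0.04, "ty": 0, "tz": -0.058, "ax": 0, "ay": -0.082, "az": 0}, {"fingers": -1, "tx": 0.05, "ty": 0, "tz": -0.0725, "ax": 0, "ay": -0.1025, "az": 0}])

```text
time_s: 16.25
tcp_pos: [0.4473, -0.1582, 0.1633]
ee_rot: [[0.001, -1.0, 0.001], [0.006, 0.001, 1.0], [-1.0, -0.001, 0.006]]
wrist_force: [-0.3, -1.2, -1.3]
gripper_width: 1.0
```

Run:
```python
from h import *
c=np.r_[.4485,-.156,0]; D=rot([0,0,-1],hd(180))
plan([(c+[0,0,.08],D)],-1,(.19,32),True)
```

```text
t 16.25 at [ 0.4473 -0.1582  0.1633] x [ 0.001  0.006 -1.   ] y [-1.     0.001 -0.001] j [ -0.  12. -26.  -0. -52.   0.] w 1.0 F [-0.3 -1.2 -1.3]
1 1 {'tx': 0.111, 'ty': -0.0015, 'tz': 0.002, 'ax': -0.0005, 'ay': 0.002, 'az': 0.0005} -1
```

Call:
play_rows(commands=[{"fingers": -1, "tx": 0.02, "ty": -0.0015, "tz": 0.003, "ax": 0, "ay": 0.002, "az": 0}, {"fingers": -1, "tx": 0.045, "ty": -0.0015, "tz": 0.003, "ax": 0, "ay": 0.002, "az": 0}, {"fingers": -1, "tx": 0.07, "ty": -0.0015, "tz": 0.003, "ax": 0, "ay": 0.002, "az": 0}, {"fingers": -1, "tx": 0.095, "ty": -0.0015, "tz": 0.003, "ax": 0, "ay": 0.002, "az": 0}, {"fingers": -1, "tx": 0.111, "ty": -0.0015, "tz": 0.003, "ax": 0, "ay": 0.002, "az": 0}])

```text
time_s: 16.67
tcp_pos: [0.4474, -0.1554, 0.0784]
ee_rot: [[-0.003, -1.0, 0.003], [-0.003, 0.003, 1.0], [-1.0, 0.003, -0.003]]
wrist_force: [0.1, 0.7, 0.2]
gripper_width: 1.003
```

Call:
play_rows(commands=[{"fingers": 1, "tx": 0, "ty": 0, "tz": 0, "ax": 0, "ay": 0, "az": 0}, {"fingers": 1, "tx": 0, "ty": 0, "tz": 0, "ax": 0, "ay": 0, "az": 0}, {"fingers": 1, "tx": 0, "ty": 0, "tz": 0, "ax": 0, "ay": 0, "az": 0}, {"fingers": 1, "tx": 0, "ty": 0, "tz": 0, "ax": 0, "ay": 0, "az": 0}, {"fingers": 1, "tx": 0, "ty": 0, "tz": 0, "ax": 0, "ay": 0, "az": 0}])

```text
time_s: 17.08
tcp_pos: [0.451, -0.1542, 0.0819]
ee_rot: [[0.004, -1.0, -0.001], [-0.003, -0.001, 1.0], [-1.0, -0.004, -0.003]]
wrist_force: [0.7, 0.1, -0.5]
gripper_width: 0.704
```

Call:
play_rows(commands=[{"fingers": 1, "tx": 0, "ty": 0, "tz": 0, "ax": 0, "ay": 0, "az": 0}, {"fingers": 1, "tx": 0, "ty": 0, "tz": 0, "ax": 0, "ay": 0, "az": 0}, {"fingers": 1, "tx": 0, "ty": 0, "tz": 0, "ax": 0, "ay": 0, "az": 0}])

```text
time_s: 17.33
tcp_pos: [0.4499, -0.154, 0.0815]
ee_rot: [[0.002, -1.0, -0.001], [-0.003, -0.001, 1.0], [-1.0, -0.002, -0.003]]
wrist_force: [-2.9, 1.2, 5.8]
gripper_width: 0.645
```

Run:
```python
from h import *
g=np.array(r.sense()['tcp_pos']);print('z offset',g[2]-.055)
zo=g[2]-.055; D=rot([0,0,-1],hd(180)); F=rot([0,0,-1],hd(YP+90))
q=L-XP*.144+[0,0,zo]; yh=hd(YP+90); print('show',q)
plan([(g+[-.01,.03,.10],D),(q-XP*.06-yh*.03,F)],1,(.13,27))
```

```text
z offset 0.026501543263564457
show [0.4808192  0.17517014 0.19650154]
t 17.33 at [ 0.4499 -0.154   0.0815] x [ 0.002 -0.003 -1.   ] y [-1.    -0.001 -0.002] j [  1.  19. -32.   0. -39.  -1.] w 0.645 F [-2.9  1.2  5.8]
1 1 {'tx': -0.1325, 'ty': 0.0125, 'tz': 0.04} 1
1 3 {'tx': -0.0075, 'ty': 0.0025, 'tz': 0.11, 'ax': 0.13} 1
2 3 {'tx': -0.0075, 'ty': 0.045, 'tz': 0.1025, 'ax': 0.1275} 1
3 3 {'tx': -0.0075, 'ty': 0.0825, 'tz': 0.075, 'ax': 0.13} 1
```

Call:
play_rows(commands=[{"fingers": 1, "tx": -0.015, "ty": 0, "tz": 0, "ax": 0, "ay": 0, "az": 0}, {"fingers": 1, "tx": -0.045, "ty": 0.003, "tz": 0.01, "ax": 0, "ay": 0, "az": 0}, {"fingers": 1, "tx": -0.075, "ty": 0.006, "tz": 0.02, "ax": 0, "ay": 0, "az": 0}, {"fingers": 1, "tx": -0.105, "ty": 0.009, "tz": 0.03, "ax": 0, "ay": 0, "az": 0}, {"fingers": 1, "tx": -0.1325, "ty": 0.0125, "tz": 0.04, "ax": 0, "ay": 0, "az": 0}])

```text
time_s: 17.75
tcp_pos: [0.4409, -0.1232, 0.181]
ee_rot: [[0.003, -1.0, -0.001], [-0.003, -0.001, 1.0], [-1.0, -0.003, -0.003]]
wrist_force: [0.8, -0.3, -1.7]
gripper_width: 0.646
```

Call:
play_rows(commands=[{"fingers": 1, "tx": -0.0015, "ty": 0.0005, "tz": 0.022, "ax": 0.026, "ay": 0, "az": 0}, {"fingers": 1, "tx": -0.003, "ty": 0.001, "tz": 0.044, "ax": 0.052, "ay": 0, "az": 0}, {"fingers": 1, "tx": -0.0045, "ty": 0.0015, "tz": 0.066, "ax": 0.078, "ay": 0, "az": 0}, {"fingers": 1, "tx": -0.006, "ty": 0.002, "tz": 0.088, "ax": 0.104, "ay": 0, "az": 0}, {"fingers": 1, "tx": -0.0075, "ty": 0.0025, "tz": 0.11, "ax": 0.13, "ay": 0, "az": 0}])

```text
time_s: 18.17
tcp_pos: [0.4387, -0.0401, 0.1852]
ee_rot: [[0.003, -0.917, 0.4], [-0.002, 0.4, 0.917], [-1.0, -0.004, -0.001]]
wrist_force: [0.1, 0.0, -2.4]
gripper_width: 0.648
```

Call:
play_rows(commands=[{"fingers": 1, "tx": -0.0015, "ty": 0.009, "tz": 0.0205, "ax": 0.0255, "ay": 0, "az": 0}, {"fingers": 1, "tx": -0.003, "ty": 0.018, "tz": 0.041, "ax": 0.051, "ay": 0, "az": 0}, {"fingers": 1, "tx": -0.0045, "ty": 0.027, "tz": 0.0615, "ax": 0.0765, "ay": 0, "az": 0}, {"fingers": 1, "tx": -0.006, "ty": 0.036, "tz": 0.082, "ax": 0.102, "ay": 0, "az": 0}, {"fingers": 1, "tx": -0.0075, "ty": 0.045, "tz": 0.1025, "ax": 0.1275, "ay": 0, "az": 0}])

```text
time_s: 18.58
tcp_pos: [0.4381, 0.0439, 0.1905]
ee_rot: [[0.003, -0.688, 0.726], [-0.003, 0.726, 0.688], [-1.0, -0.004, 0.0]]
wrist_force: [0.5, 0.4, -1.4]
gripper_width: 0.646
```

Call:
play_rows(commands=[{"fingers": 1, "tx": -0.0015, "ty": 0.0165, "tz": 0.015, "ax": 0.026, "ay": 0, "az": 0}, {"fingers": 1, "tx": -0.003, "ty": 0.033, "tz": 0.03, "ax": 0.052, "ay": 0, "az": 0}, {"fingers": 1, "tx": -0.0045, "ty": 0.0495, "tz": 0.045, "ax": 0.078, "ay": 0, "az": 0}, {"fingers": 1, "tx": -0.006, "ty": 0.066, "tz": 0.06, "ax": 0.104, "ay": 0, "az": 0}, {"fingers": 1, "tx": -0.0075, "ty": 0.0825, "tz": 0.075, "ax": 0.13, "ay": 0, "az": 0}])

```text
time_s: 19.0
tcp_pos: [0.4359, 0.1275, 0.1958]
ee_rot: [[0.002, -0.343, 0.939], [-0.003, 0.939, 0.343], [-1.0, -0.003, 0.001]]
wrist_force: [-0.4, -0.6, -2.4]
gripper_width: 0.644
```

Run:
```python
from h import *
F=rot([0,0,-1],hd(YP+90)); q=L-XP*(.144-.002)+[0,0,.0265]
plan([(q,F)],1,(.13,27),True)
```

```text
t 19.0 at [0.4359 0.1275 0.1958] x [ 0.002 -0.003 -1.   ] y [-0.343  0.939 -0.003] j [  37.    8.  -27.    0.  -56. -107.] w 0.644 F [-0.4 -0.6 -2.4]
1 1 {'tx': -0.001, 'ty': 0.039, 'tz': 0.081, 'ax': -0.0025, 'ay': 0.0005, 'az': 0.001} 1
```

Call:
play_rows(commands=[{"fingers": 1, "tx": 0, "ty": 0.008, "tz": 0.016, "ax": 0, "ay": 0, "az": 0}, {"fingers": 1, "tx": 0, "ty": 0.017, "tz": 0.035, "ax": 0, "ay": 0, "az": 0}, {"fingers": 1, "tx": -0.001, "ty": 0.026, "tz": 0.054, "ax": -0.0025, "ay": 0, "az": 0}, {"fingers": 1, "tx": -0.001, "ty": 0.034, "tz": 0.071, "ax": -0.0025, "ay": 0, "az": 0.001}, {"fingers": 1, "tx": -0.001, "ty": 0.039, "tz": 0.081, "ax": -0.0025, "ay": 0, "az": 0.001}])

```text
time_s: 19.42
tcp_pos: [0.4845, 0.1761, 0.1964]
ee_rot: [[0.002, -0.356, 0.934], [0.0, 0.934, 0.356], [-1.0, -0.001, 0.002]]
wrist_force: [0.2, -0.8, -2.6]
gripper_width: 0.648
```

Call:
play_rows(commands=[{"fingers": 1, "tx": 0, "ty": 0, "tz": 0, "ax": 0, "ay": 0, "az": 0}, {"fingers": 1, "tx": 0, "ty": 0, "tz": 0, "ax": 0, "ay": 0, "az": 0}, {"fingers": 1, "tx": 0, "ty": 0, "tz": 0, "ax": 0, "ay": 0, "az": 0}])

```text
time_s: 19.67
tcp_pos: [0.4824, 0.1743, 0.1966]
ee_rot: [[0.0, -0.354, 0.935], [-0.001, 0.935, 0.354], [-1.0, -0.001, -0.0]]
wrist_force: [0.1, 0.7, -2.7]
gripper_width: 0.644
```

Run:
```python
from h import *
F=rot([0,0,-1],hd(YP+90)); q=L-XP*(.144-.002)+[0,0,.0265]
plan([(q,F)],1,(.13,27),True)
P=[viewer.capture(n) for n in('top','scene')]
yh=hd(YP+90); U=L-XP*.12
c=[U+a*yh*.028+[0,0,b] for b in(.055,-.055) for a in(1,-1)]
print((proj(P[0],c)-[160,150])*2); print((proj(P[1],c)-[200,60])*2+[0,280])
a=P[0]['image'][150:290,160:360];b=P[1]['image'][60:210,200:400]
cv2.imwrite('pics/s5.png',cv2.resize(np.vstack([a,b]),None,fx=2,fy=2,interpolation=2)[:,:,::-1])
```

```text
t 19.67 at [0.4824 0.1743 0.1966] x [ 0.    -0.001 -1.   ] y [-0.354  0.935 -0.001] j [  38.   13.  -19.    0.  -58. -107.] w 0.644 F [ 0.1  0.7 -2.7]
1 1 {'ty': 0.002, 'tz': 0.001, 'ax': 0.0015, 'az': 0.0005} 1
[[ 72.60812181 185.15626222]
 [126.34238331 163.56954253]
 [ 92.89102851 188.23826583]
 [140.72017738 169.00296837]]
[[188.54116893 359.32285379]
 [175.21687752 392.08699138]
 [185.06369879 428.88504367]
 [172.59261079 461.1846619 ]]
```

View pics/s5.png

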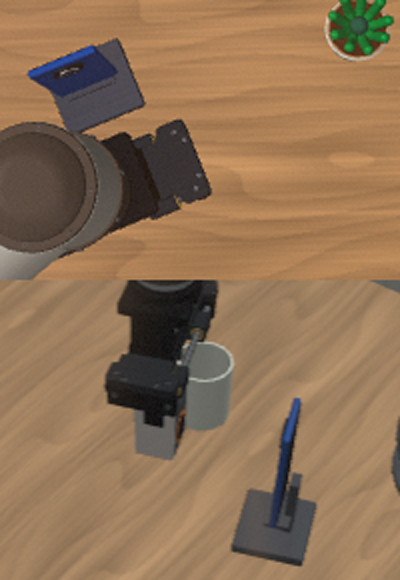

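The speaker hangs upright, its front towards the phone. Its bottom corners are near (175,459) and (185,430) in the lower crop, where the prediction was (173,461) and (185,429). I hold here.

Call:
play_rows(commands=[{"fingers": 1, "tx": 0, "ty": 0.0015, "tz": 0, "ax": 0, "ay": 0, "az": 0}, {"fingers": 1, "tx": 0, "ty": 0.0015, "tz": 0, "ax": 0, "ay": 0, "az": 0}, {"fingers": 1, "tx": 0, "ty": 0.0015, "tz": 0, "ax": 0, "ay": 0, "az": 0}, {"fingers": 1, "tx": 0, "ty": 0.0015, "tz": 0, "ax": 0, "ay": 0, "az": 0}, {"fingers": 1, "tx": 0, "ty": 0.0015, "tz": 0, "ax": 0, "ay": 0, "az": 0}])

```text
time_s: 20.18
tcp_pos: [0.4826, 0.176, 0.1971]
ee_rot: [[0.002, -0.355, 0.935], [-0.0, 0.935, 0.355], [-1.0, -0.001, 0.002]]
wrist_force: [0.1, -0.0, -2.9]
gripper_width: 0.642
```

Call:
play_rows(commands=[{"fingers": 1, "tx": 0, "ty": 0, "tz": 0, "ax": 0, "ay": 0, "az": 0}, {"fingers": 1, "tx": 0, "ty": 0, "tz": 0, "ax": 0, "ay": 0, "az": 0}, {"fingers": 1, "tx": 0, "ty": 0, "tz": 0, "ax": 0, "ay": 0, "az": 0}, {"fingers": 1, "tx": 0, "ty": 0, "tz": 0, "ax": 0, "ay": 0, "az": 0}, {"fingers": 1, "tx": 0, "ty": 0, "tz": 0, "ax": 0, "ay": 0, "az": 0}])

```text
time_s: 20.6
tcp_pos: [0.4826, 0.176, 0.197]
ee_rot: [[0.002, -0.355, 0.935], [-0.0, 0.935, 0.355], [-1.0, -0.001, 0.001]]
wrist_force: [1.1, -0.5, -2.2]
gripper_width: 0.644
```

Call:
play_rows(commands=[{"fingers": 1, "tx": 0, "ty": 0, "tz": 0, "ax": 0, "ay": 0, "az": 0}, {"fingers": 1, "tx": 0, "ty": 0, "tz": 0, "ax": 0, "ay": 0, "az": 0}, {"fingers": 1, "tx": 0, "ty": 0, "tz": 0, "ax": 0, "ay": 0, "az": 0}, {"fingers": 1, "tx": 0, "ty": 0, "tz": 0, "ax": 0, "ay": 0, "az": 0}, {"fingers": 1, "tx": 0, "ty": 0, "tz": 0, "ax": 0, "ay": 0, "az": 0}])

```text
time_s: 21.02
tcp_pos: [0.4827, 0.176, 0.197]
ee_rot: [[0.002, -0.355, 0.935], [-0.0, 0.935, 0.355], [-1.0, -0.001, 0.001]]
wrist_force: [0.1, 0.3, -2.3]
gripper_width: 0.648
```

Call:
play_rows(commands=[{"fingers": 1, "tx": 0, "ty": 0, "tz": 0, "ax": 0, "ay": 0, "az": 0}, {"fingers": 1, "tx": 0, "ty": 0, "tz": 0, "ax": 0, "ay": 0, "az": 0}, {"fingers": 1, "tx": 0, "ty": 0, "tz": 0, "ax": 0, "ay": 0, "az": 0}, {"fingers": 1, "tx": 0, "ty": 0, "tz": 0, "ax": 0, "ay": 0, "az": 0}, {"fingers": 1, "tx": 0, "ty": 0, "tz": 0, "ax": 0, "ay": 0, "az": 0}])

```text
time_s: 21.43
tcp_pos: [0.4827, 0.176, 0.197]
ee_rot: [[0.002, -0.355, 0.935], [-0.0, 0.935, 0.355], [-1.0, -0.001, 0.001]]
wrist_force: [-0.5, 0.2, -3.0]
gripper_width: 0.649
```

Call:
play_rows(commands=[{"fingers": 1, "tx": 0, "ty": 0, "tz": 0, "ax": -0.02, "ay": 0, "az": 0}, {"fingers": 1, "tx": 0, "ty": 0, "tz": 0, "ax": -0.055, "ay": 0, "az": 0}, {"fingers": 1, "tx": 0, "ty": 0, "tz": 0, "ax": -0.09, "ay": 0, "az": 0}, {"fingers": 1, "tx": 0, "ty": 0, "tz": 0, "ax": -0.125, "ay": 0, "az": 0}, {"fingers": 1, "tx": 0, "ty": 0, "tz": 0, "ax": -0.16, "ay": 0, "az": 0}])

```text
time_s: 21.85
tcp_pos: [0.4826, 0.176, 0.197]
ee_rot: [[0.002, -0.765, 0.644], [-0.0, 0.644, 0.765], [-1.0, -0.001, 0.001]]
wrist_force: [-0.7, -0.2, -2.1]
gripper_width: 0.646
```

Call:
play_rows(commands=[{"fingers": 1, "tx": 0, "ty": 0, "tz": 0, "ax": -0.035, "ay": 0, "az": 0}, {"fingers": 1, "tx": 0, "ty": 0, "tz": 0, "ax": -0.07, "ay": 0, "az": 0}, {"fingers": 1, "tx": 0, "ty": 0, "tz": 0, "ax": -0.105, "ay": 0, "az": 0}, {"fingers": 1, "tx": 0, "ty": 0, "tz": 0, "ax": -0.14, "ay": 0, "az": 0}, {"fingers": 1, "tx": 0, "ty": 0, "tz": 0, "ax": -0.175, "ay": 0, "az": 0}])

```text
time_s: 22.27
tcp_pos: [0.4826, 0.176, 0.197]
ee_rot: [[0.002, -0.989, 0.15], [-0.0, 0.15, 0.989], [-1.0, -0.002, -0.0]]
wrist_force: [0.1, 0.8, -2.6]
gripper_width: 0.646
```

Call:
play_rows(commands=[{"fingers": 1, "tx": 0, "ty": 0, "tz": 0, "ax": -0.035, "ay": 0, "az": 0}, {"fingers": 1, "tx": 0, "ty": 0, "tz": 0, "ax": -0.07, "ay": 0, "az": 0}, {"fingers": 1, "tx": 0, "ty": 0, "tz": 0, "ax": -0.105, "ay": 0, "az": 0}, {"fingers": 1, "tx": 0, "ty": 0, "tz": 0, "ax": -0.14, "ay": 0, "az": 0}, {"fingers": 1, "tx": 0, "ty": 0, "tz": 0, "ax": -0.175, "ay": 0, "az": 0}])

```text
time_s: 22.68
tcp_pos: [0.4826, 0.176, 0.197]
ee_rot: [[0.002, -0.921, -0.389], [-0.0, -0.389, 0.921], [-1.0, -0.001, -0.001]]
wrist_force: [0.5, 0.5, -2.4]
gripper_width: 0.641
```

Call:
play_rows(commands=[{"fingers": 1, "tx": 0, "ty": 0, "tz": 0, "ax": -0.035, "ay": 0, "az": 0}, {"fingers": 1, "tx": 0, "ty": 0, "tz": 0, "ax": -0.07, "ay": 0, "az": 0}, {"fingers": 1, "tx": 0, "ty": 0, "tz": 0, "ax": -0.105, "ay": 0, "az": 0}, {"fingers": 1, "tx": 0, "ty": 0, "tz": 0, "ax": -0.14, "ay": 0, "az": 0}, {"fingers": 1, "tx": 0, "ty": 0, "tz": 0, "ax": -0.175, "ay": 0, "az": 0}])

```text
time_s: 23.1
tcp_pos: [0.4827, 0.176, 0.197]
ee_rot: [[0.002, -0.582, -0.813], [-0.0, -0.813, 0.582], [-1.0, -0.001, -0.001]]
wrist_force: [-0.4, 0.1, -3.0]
gripper_width: 0.643
```

Call:
play_rows(commands=[{"fingers": 1, "tx": 0, "ty": 0, "tz": 0, "ax": -0.035, "ay": 0, "az": 0}, {"fingers": 1, "tx": 0, "ty": 0, "tz": 0, "ax": -0.07, "ay": 0, "az": 0}, {"fingers": 1, "tx": 0, "ty": 0, "tz": 0, "ax": -0.105, "ay": 0, "az": 0}, {"fingers": 1, "tx": 0, "ty": 0, "tz": 0, "ax": -0.14, "ay": 0, "az": 0}, {"fingers": 1, "tx": 0, "ty": 0, "tz": 0, "ax": -0.175, "ay": 0, "az": 0}])

```text
time_s: 23.52
tcp_pos: [0.4826, 0.176, 0.197]
ee_rot: [[0.001, -0.072, -0.997], [-0.0, -0.997, 0.072], [-1.0, 0.0, -0.002]]
wrist_force: [-0.1, -0.5, -3.4]
gripper_width: 0.645
```

Run:
```python
from h import *
F=rot([0,0,-1],hd(YP-90)); q=L-XP*(.144+.002)+[0,0,.0265]
plan([(q,F)],1,(.13,34),True)
```

```text
t 23.52 at [0.4826 0.176  0.197 ] x [ 0.001 -0.    -1.   ] y [-0.072 -0.997  0.   ] j [ 38.  13. -19.   0. -58.  48.] w 0.645 F [-0.1 -0.5 -3.4]
1 1 {'tx': 0.0005, 'ty': 0.0025, 'tz': 0.005, 'ax': -0.137, 'ay': -0.0005} 1
```

Call:
play_rows(commands=[{"fingers": 1, "tx": 0, "ty": 0.0005, "tz": 0.001, "ax": -0.033, "ay": 0, "az": 0}, {"fingers": 1, "tx": 0, "ty": 0.001, "tz": 0.002, "ax": -0.065, "ay": 0, "az": 0}, {"fingers": 1, "tx": 0, "ty": 0.0015, "tz": 0.003, "ax": -0.095, "ay": 0, "az": 0}, {"fingers": 1, "tx": 0, "ty": 0.002, "tz": 0.004, "ax": -0.12, "ay": 0, "az": 0}, {"fingers": 1, "tx": 0, "ty": 0.0025, "tz": 0.005, "ax": -0.137, "ay": 0, "az": 0}])

```text
time_s: 23.93
tcp_pos: [0.4787, 0.1744, 0.197]
ee_rot: [[0.002, 0.349, -0.937], [-0.0, -0.937, -0.349], [-1.0, 0.001, -0.001]]
wrist_force: [-0.6, 0.4, -2.7]
gripper_width: 0.646
```

Call:
play_rows(commands=[{"fingers": 1, "tx": 0, "ty": 0, "tz": 0, "ax": 0, "ay": 0, "az": 0}, {"fingers": 1, "tx": 0, "ty": 0, "tz": 0, "ax": 0, "ay": 0, "az": 0}, {"fingers": 1, "tx": 0, "ty": 0, "tz": 0, "ax": 0, "ay": 0, "az": 0}])

```text
time_s: 24.18
tcp_pos: [0.4788, 0.1744, 0.197]
ee_rot: [[0.002, 0.345, -0.939], [-0.0, -0.939, -0.345], [-1.0, 0.001, -0.001]]
wrist_force: [0.6, 0.3, -3.2]
gripper_width: 0.648
```

Run:
```python
from h import *
F=rot([0,0,-1],hd(YP-90)); q=L-XP*(.144+.002)+[0,0,.0265]
plan([(q,F)],1,(.13,34),True)
P=[viewer.capture('scene')]
p=P[0]; print([(np.round(d['uv'],1),d['score']) for n in('speaker','phone') for d in spotter.find_in(n,p)[:1]])
yh=hd(YP+90); U=L-XP*.12
c=[U+a*yh*.028+[0,0,b] for b in(.055,-.055) for a in(1,-1)]
print((proj(p,c)-[230,60])*4)
cv2.imwrite('pics/s6.png',cv2.resize(p['image'][60:210,230:400],None,fx=4,fy=4,interpolation=2)[:,:,::-1])
```

```text
t 24.18 at [0.4788 0.1744 0.197 ] x [ 0.002 -0.    -1.   ] y [ 0.345 -0.939  0.001] j [ 38.  13. -19.   0. -57.  72.] w 0.648 F [ 0.6  0.3 -3.2]
1 1 {'tx': 0.0005, 'ax': -0.002, 'ay': -0.0005, 'az': -0.0005} 1
[(array([283.1, 136.4]), 0.96), (array([279.5, 136.2]), 0.73)]
[[257.08233785 158.64570758]
 [230.43375504 224.17398277]
 [250.12739758 297.77008733]
 [225.18522158 362.36932381]]
```

View pics/s6.png

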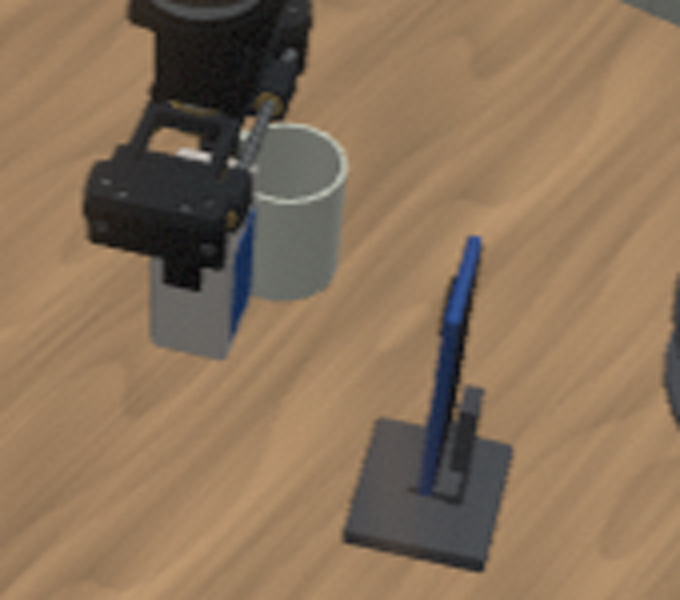

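The blue back faces the phone. Its bottom corners are near (225,357) and (250,298), as predicted. I hold here.

Call:
play_rows(commands=[{"fingers": 1, "tx": 0, "ty": 0, "tz": 0, "ax": 0, "ay": 0, "az": 0}, {"fingers": 1, "tx": 0, "ty": 0, "tz": 0, "ax": 0, "ay": 0, "az": 0}, {"fingers": 1, "tx": 0, "ty": 0, "tz": 0, "ax": 0, "ay": 0, "az": 0}, {"fingers": 1, "tx": 0, "ty": 0, "tz": 0, "ax": 0, "ay": 0, "az": 0}, {"fingers": 1, "tx": 0, "ty": 0, "tz": 0, "ax": 0, "ay": 0, "az": 0}])

```text
time_s: 24.75
tcp_pos: [0.4788, 0.1744, 0.197]
ee_rot: [[0.002, 0.346, -0.938], [-0.0, -0.938, -0.346], [-1.0, 0.001, -0.001]]
wrist_force: [0.1, 1.0, -2.6]
gripper_width: 0.642
```

Call:
play_rows(commands=[{"fingers": 1, "tx": 0, "ty": 0, "tz": 0, "ax": 0, "ay": 0, "az": 0}, {"fingers": 1, "tx": 0, "ty": 0, "tz": 0, "ax": 0, "ay": 0, "az": 0}, {"fingers": 1, "tx": 0, "ty": 0, "tz": 0, "ax": 0, "ay": 0, "az": 0}, {"fingers": 1, "tx": 0, "ty": 0, "tz": 0, "ax": 0, "ay": 0, "az": 0}, {"fingers": 1, "tx": 0, "ty": 0, "tz": 0, "ax": 0, "ay": 0, "az": 0}])

```text
time_s: 25.17
tcp_pos: [0.4788, 0.1744, 0.197]
ee_rot: [[0.002, 0.346, -0.938], [-0.0, -0.938, -0.346], [-1.0, 0.001, -0.001]]
wrist_force: [1.2, 0.1, -1.6]
gripper_width: 0.643
```

Call:
play_rows(commands=[{"fingers": 1, "tx": 0, "ty": 0, "tz": 0, "ax": 0, "ay": 0, "az": 0}, {"fingers": 1, "tx": 0, "ty": 0, "tz": 0, "ax": 0, "ay": 0, "az": 0}, {"fingers": 1, "tx": 0, "ty": 0, "tz": 0, "ax": 0, "ay": 0, "az": 0}, {"fingers": 1, "tx": 0, "ty": 0, "tz": 0, "ax": 0, "ay": 0, "az": 0}, {"fingers": 1, "tx": 0, "ty": 0, "tz": 0, "ax": 0, "ay": 0, "az": 0}])

```text
time_s: 25.58
tcp_pos: [0.4788, 0.1744, 0.197]
ee_rot: [[0.002, 0.346, -0.938], [-0.0, -0.938, -0.346], [-1.0, 0.001, -0.001]]
wrist_force: [-1.0, -0.3, -2.6]
gripper_width: 0.647
```

Call:
play_rows(commands=[{"fingers": 1, "tx": 0, "ty": 0, "tz": 0, "ax": 0, "ay": 0, "az": 0}, {"fingers": 1, "tx": 0, "ty": 0, "tz": 0, "ax": 0, "ay": 0, "az": 0}, {"fingers": 1, "tx": 0, "ty": 0, "tz": 0, "ax": 0, "ay": 0, "az": 0}])

```text
time_s: 25.83
tcp_pos: [0.4788, 0.1744, 0.197]
ee_rot: [[0.002, 0.346, -0.938], [-0.0, -0.938, -0.346], [-1.0, 0.001, -0.001]]
wrist_force: [0.5, 0.1, -2.8]
gripper_width: 0.648
```

Run:
```python
from h import *
# keep y_t near heading 270 at the mat (j1 about -32 -> j6 about 120)
M=np.r_[.4573,-.2944,0]
F0=rot([0,0,-1],hd(-69.5)); F1=rot([0,0,-1],hd(-90))
plan([(np.r_[.44,.08,.2],F0),(M+[0,0,.16],F1)],1,(.14,34))
```

```text
t 25.83 at [0.4788 0.1744 0.197 ] x [ 0.002 -0.    -1.   ] y [ 0.346 -0.938  0.001] j [ 38.  13. -19.   0. -57.  72.] w 0.648 F [ 0.5  0.1 -2.8]
1 1 {'tx': -0.005, 'ty': 0.1, 'tz': 0.0925, 'ax': -0.0025} 1
1 3 {'tx': 0.0175, 'ty': 0.1575, 'tz': 0.0525, 'ax': 0.0375} 1
2 3 {'tx': 0.0175, 'ty': 0.165, 'tz': 0.0325, 'ax': 0.0375} 1
3 3 {'tx': 0.02, 'ty': 0.165, 'tz': 0.0125, 'ax': 0.04} 1
```

Call:
play_rows(commands=[{"fingers": 1, "tx": -0.001, "ty": 0.02, "tz": 0.0185, "ax": 0, "ay": 0, "az": 0}, {"fingers": 1, "tx": -0.002, "ty": 0.04, "tz": 0.037, "ax": 0, "ay": 0, "az": 0}, {"fingers": 1, "tx": -0.003, "ty": 0.06, "tz": 0.0555, "ax": 0, "ay": 0, "az": 0}, {"fingers": 1, "tx": -0.004, "ty": 0.08, "tz": 0.074, "ax": 0, "ay": 0, "az": 0}, {"fingers": 1, "tx": -0.005, "ty": 0.1, "tz": 0.0925, "ax": -0.0025, "ay": 0, "az": 0}])

```text
time_s: 26.25
tcp_pos: [0.4391, 0.0793, 0.2008]
ee_rot: [[0.002, 0.353, -0.935], [-0.0, -0.935, -0.353], [-1.0, 0.001, -0.002]]
wrist_force: [0.9, -0.2, -1.9]
gripper_width: 0.645
```

Call:
play_rows(commands=[{"fingers": 1, "tx": 0.0035, "ty": 0.0315, "tz": 0.0105, "ax": 0.0075, "ay": 0, "az": 0}, {"fingers": 1, "tx": 0.007, "ty": 0.063, "tz": 0.021, "ax": 0.015, "ay": 0, "az": 0}, {"fingers": 1, "tx": 0.0105, "ty": 0.0945, "tz": 0.0315, "ax": 0.0225, "ay": 0, "az": 0}, {"fingers": 1, "tx": 0.014, "ty": 0.126, "tz": 0.042, "ax": 0.03, "ay": 0, "az": 0}, {"fingers": 1, "tx": 0.0175, "ty": 0.1575, "tz": 0.0525, "ax": 0.0375, "ay": 0, "az": 0}])

```text
time_s: 26.67
tcp_pos: [0.4444, -0.0455, 0.1878]
ee_rot: [[0.002, 0.24, -0.971], [-0.0, -0.971, -0.24], [-1.0, 0.001, -0.002]]
wrist_force: [-0.3, 0.5, -3.3]
gripper_width: 0.646
```

Call:
play_rows(commands=[{"fingers": 1, "tx": 0.0035, "ty": 0.033, "tz": 0.0065, "ax": 0.0075, "ay": 0, "az": 0}, {"fingers": 1, "tx": 0.007, "ty": 0.066, "tz": 0.013, "ax": 0.015, "ay": 0, "az": 0}, {"fingers": 1, "tx": 0.0105, "ty": 0.099, "tz": 0.0195, "ax": 0.0225, "ay": 0, "az": 0}, {"fingers": 1, "tx": 0.014, "ty": 0.132, "tz": 0.026, "ax": 0.03, "ay": 0, "az": 0}, {"fingers": 1, "tx": 0.0175, "ty": 0.165, "tz": 0.0325, "ax": 0.0375, "ay": 0, "az": 0}])

```text
time_s: 27.08
tcp_pos: [0.4506, -0.1716, 0.1746]
ee_rot: [[0.002, 0.124, -0.992], [-0.0, -0.992, -0.124], [-1.0, 0.001, -0.002]]
wrist_force: [0.7, 0.8, -3.3]
gripper_width: 0.648
```

Call:
play_rows(commands=[{"fingers": 1, "tx": 0.004, "ty": 0.036, "tz": 0.0025, "ax": 0.008, "ay": 0, "az": 0}, {"fingers": 1, "tx": 0.009, "ty": 0.075, "tz": 0.005, "ax": 0.016, "ay": 0, "az": 0}, {"fingers": 1, "tx": 0.014, "ty": 0.115, "tz": 0.0075, "ax": 0.024, "ay": 0, "az": 0}, {"fingers": 1, "tx": 0.018, "ty": 0.145, "tz": 0.01, "ax": 0.032, "ay": 0, "az": 0}, {"fingers": 1, "tx": 0.02, "ty": 0.165, "tz": 0.0125, "ax": 0.04, "ay": 0, "az": 0}])

```text
time_s: 27.5
tcp_pos: [0.4568, -0.2965, 0.159]
ee_rot: [[0.001, -0.003, -1.0], [-0.001, -1.0, 0.003], [-1.0, 0.001, -0.001]]
wrist_force: [0.2, 0.9, -3.6]
gripper_width: 0.641
```

Run:
```python
from h import *
# speaker centre = TCP - .002 x_s, x_s=-... heading y_t-90 => -180 : centre = TCP+[.002,0]
M=np.r_[.4553,-.2944,0]; F1=rot([0,0,-1],hd(-90))
plan([(M+[0,0,.055+.0265+.006+.004],F1),(M+[0,0,.055+.0265+.006],F1)],1,(.14,34),True)
```

```text
t 27.5 at [ 0.4568 -0.2965  0.159 ] x [ 0.001 -0.001 -1.   ] y [-0.003 -1.     0.001] j [-16.  19. -18.   0. -54. 106.] w 0.641 F [ 0.2  0.9 -3.6]
1 1 {'tx': 0.09, 'ty': -0.003, 'tz': 0.002, 'ax': -0.001, 'ay': -0.0005} 1
1 1 {'tx': 0.0055} 1
```

Call:
play_rows(commands=[{"fingers": 1, "tx": 0.02, "ty": -0.003, "tz": 0.002, "ax": 0, "ay": 0, "az": 0}, {"fingers": 1, "tx": 0.04, "ty": -0.003, "tz": 0.002, "ax": 0, "ay": 0, "az": 0}, {"fingers": 1, "tx": 0.06, "ty": -0.003, "tz": 0.002, "ax": 0, "ay": 0, "az": 0}, {"fingers": 1, "tx": 0.08, "ty": -0.003, "tz": 0.002, "ax": 0, "ay": 0, "az": 0}, {"fingers": 1, "tx": 0.09, "ty": -0.003, "tz": 0.002, "ax": 0, "ay": 0, "az": 0}])

```text
time_s: 27.92
tcp_pos: [0.4545, -0.2918, 0.0903]
ee_rot: [[-0.001, -0.001, -1.0], [0.001, -1.0, 0.001], [-1.0, -0.001, 0.001]]
wrist_force: [-0.5, -0.0, -3.3]
gripper_width: 0.642
```

Call:
play_rows(commands=[{"fingers": 1, "tx": 0.001, "ty": 0, "tz": 0, "ax": 0, "ay": 0, "az": 0}, {"fingers": 1, "tx": 0.002, "ty": 0, "tz": 0, "ax": 0, "ay": 0, "az": 0}, {"fingers": 1, "tx": 0.003, "ty": 0, "tz": 0, "ax": 0, "ay": 0, "az": 0}, {"fingers": 1, "tx": 0.003, "ty": 0, "tz": 0, "ax": 0, "ay": 0, "az": 0}])

```text
time_s: 28.25
tcp_pos: [0.4561, -0.2923, 0.0907]
ee_rot: [[0.003, -0.0, -1.0], [-0.001, -1.0, 0.0], [-1.0, 0.001, -0.003]]
wrist_force: [0.5, 0.4, -2.9]
gripper_width: 0.644
```

Call:
play_rows(commands=[{"fingers": 1, "tx": 0.001, "ty": 0.001, "tz": 0.001, "ax": 0, "ay": 0, "az": 0}, {"fingers": 1, "tx": 0.002, "ty": 0.002, "tz": 0.001, "ax": 0, "ay": 0, "az": 0}, {"fingers": 1, "tx": 0.003, "ty": 0.003, "tz": 0.001, "ax": 0, "ay": 0, "az": 0}, {"fingers": 1, "tx": 0.0035, "ty": 0.003, "tz": 0.001, "ax": 0, "ay": 0, "az": 0}, {"fingers": 1, "tx": 0.0035, "ty": 0.003, "tz": 0.001, "ax": 0, "ay": 0, "az": 0}])

```text
time_s: 28.67
tcp_pos: [0.4548, -0.2946, 0.0876]
ee_rot: [[0.002, -0.0, -1.0], [-0.001, -1.0, 0.0], [-1.0, 0.001, -0.002]]
wrist_force: [-0.4, -0.6, -1.0]
gripper_width: 0.645
```

Call:
play_rows(commands=[{"fingers": 1, "tx": 0.0005, "ty": 0, "tz": 0, "ax": 0, "ay": 0, "az": 0}, {"fingers": 1, "tx": 0.001, "ty": 0, "tz": 0, "ax": 0, "ay": 0, "az": 0}, {"fingers": 1, "tx": 0.001, "ty": 0, "tz": 0, "ax": 0, "ay": 0, "az": 0}])

```text
time_s: 28.92
tcp_pos: [0.4549, -0.2948, 0.0874]
ee_rot: [[0.002, 0.0, -1.0], [-0.001, -1.0, -0.0], [-1.0, 0.001, -0.002]]
wrist_force: [-1.6, -0.6, 5.4]
gripper_width: 0.639
```

The speaker is on the mat, with a light contact of about 8 N. I open the fingers and retreat straight up.

Call:
play_rows(commands=[{"fingers": -1, "tx": 0, "ty": 0, "tz": 0, "ax": 0, "ay": 0, "az": 0}, {"fingers": -1, "tx": 0, "ty": 0, "tz": 0, "ax": 0, "ay": 0, "az": 0}, {"fingers": -1, "tx": 0, "ty": 0, "tz": 0, "ax": 0, "ay": 0, "az": 0}, {"fingers": -1, "tx": 0, "ty": 0, "tz": 0, "ax": 0, "ay": 0, "az": 0}, {"fingers": -1, "tx": 0, "ty": 0, "tz": 0, "ax": 0, "ay": 0, "az": 0}])

```text
time_s: 29.33
tcp_pos: [0.4547, -0.2942, 0.0862]
ee_rot: [[0.001, -0.0, -1.0], [-0.0, -1.0, 0.0], [-1.0, 0.0, -0.001]]
wrist_force: [-0.2, -0.3, -0.3]
gripper_width: 0.935
```

Call:
play_rows(commands=[{"fingers": -1, "tx": -0.005, "ty": 0, "tz": 0, "ax": 0, "ay": 0, "az": 0}, {"fingers": -1, "tx": -0.02, "ty": 0, "tz": 0, "ax": 0, "ay": 0, "az": 0}, {"fingers": -1, "tx": -0.045, "ty": 0, "tz": 0, "ax": 0, "ay": 0, "az": 0}, {"fingers": -1, "tx": -0.08, "ty": 0, "tz": 0, "ax": 0, "ay": 0, "az": 0}, {"fingers": -1, "tx": -0.12, "ty": 0, "tz": 0, "ax": 0, "ay": 0, "az": 0}])

```text
time_s: 29.75
tcp_pos: [0.4537, -0.2939, 0.1765]
ee_rot: [[-0.001, -0.001, -1.0], [0.001, -1.0, 0.001], [-1.0, -0.001, 0.001]]
wrist_force: [1.7, -0.4, -0.1]
gripper_width: 1.0
```

Call:
play_rows(commands=[{"fingers": -1, "tx": -0.04, "ty": 0, "tz": 0.02, "ax": 0, "ay": 0, "az": 0}, {"fingers": -1, "tx": -0.08, "ty": 0, "tz": 0.06, "ax": 0, "ay": 0, "az": 0}, {"fingers": -1, "tx": -0.08, "ty": 0, "tz": 0.11, "ax": 0, "ay": 0, "az": 0}, {"fingers": -1, "tx": -0.08, "ty": 0, "tz": 0.11, "ax": 0, "ay": 0, "az": 0}, {"fingers": -1, "tx": -0.08, "ty": 0, "tz": 0.11, "ax": 0, "ay": 0, "az": 0}])

```text
time_s: 30.17
tcp_pos: [0.3705, -0.2941, 0.2374]
ee_rot: [[0.004, -0.002, -1.0], [-0.001, -1.0, 0.002], [-1.0, 0.001, -0.004]]
wrist_force: [0.6, -0.1, 0.1]
gripper_width: 1.001
```

Run:
```python
from h import *
plan([],-1)
p=viewer.capture('scene');t=viewer.capture('top')
for q in(p,t):
  s=spotter.silhouettes('speaker',q)
  if s: print(s[0]['score'],np.array(s[0]['region']).sum(),fit([(q,np.array(s[0]['region'],float),None)],[box(.048,.056,.006,.116)],[.457,-.294,3.14]))
print([(n,np.round(d['uv'],1)) for n in('phone','mug','plant','remote') for d in spotter.find_in(n,p)[:1]])
cv2.imwrite('pics/end.png',cv2.resize(p['image'],(784,588))[:,:,::-1])
```

```text
t 30.17 at [ 0.3705 -0.2941  0.2374] x [ 0.004 -0.001 -1.   ] y [-0.002 -1.     0.001] j [-19.   7. -20.  -0. -62. 109.] w 1.001 F [ 0.6 -0.1  0.1]
0.67 1481 (array([ 0.4569358 , -0.29653648,  3.08266074]), np.float64(0.07168454349175579))
0.78 310 (array([ 0.46737011, -0.29649853,  3.15087016]), np.float64(0.6449887501178879))
[('mug', array([299.8, 112.6])), ('plant', array([278.8, 272.6])), ('remote', array([206.2, 372. ]))]
```

View pics/end.png

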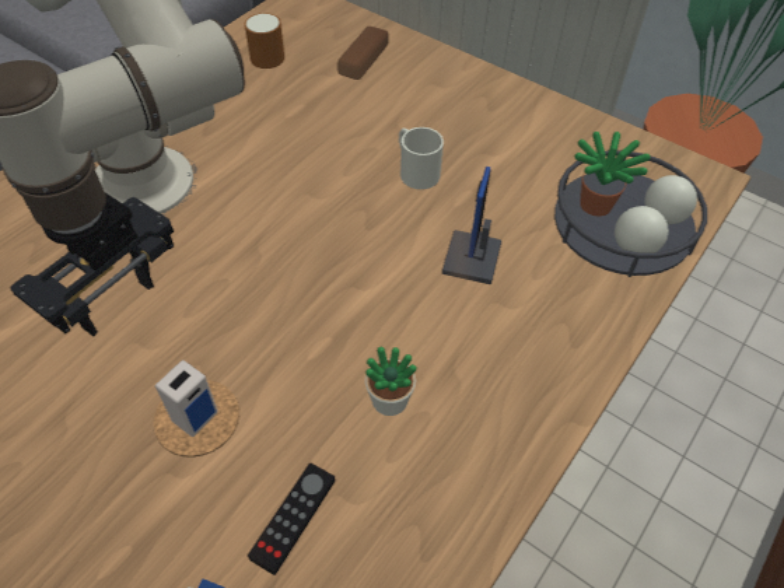

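The final view shows the speaker upright at the mat's centre (190,400), and the phone, mug, plant and remote where they were. The gripper is clear of everything.

```bash
python3 -c "
from station import job; print(job.finish_job())"
```

```text
the job is handed in; nothing more can be done
None
```

The speaker was shown underside, then front, then back, and it now stands upright on the cork mat. I handed the job in at about 30 s of the 67 s allowed.

**How it was done**
- I gripped the lying speaker with the tool tilted 20° and showed the underside.
- I stood it on the bare table, took a new grip from above and showed the front.
- I turned it 180° to show the back, then set it down on the mat with about 8 N of contact.
- Each face was held still for about 1.6–2 s, 12 cm from the lens and square to it.

**Last checks**
- **Show poses:** in the scene view the visible face corners matched the predictions to about 3 mm for all three faces. The top view agreed for the underside; for front and back the arm blocked it.
- **Lens position:** it was measured from the top view only, so the centring carries roughly 2–3 mm of uncertainty.
- **Final placing:** the speaker fits at (0.457, −0.297), against a mat centre of (0.457, −0.294).
- **Bystanders:** by eye in the last picture, the phone, mug, plant and remote look unmoved. The mug, plant and remote detections moved by no more than about 2.5 pixels.

**Checks that failed**
- The final top-view fit of the speaker was unusable because the speaker was mostly hidden there.
- The spotter did not report the phone in the last scene image, although it is plainly visible in place.

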